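Mount a test rod in the linear expansion apparatus

TASK

Mount the long thin metal rod (not the thick one, nor the short one) in the expansion apparatus for the next measurement: slide it from the lever end through the bores of both pillars and on against the pin of the pointer until the pointer stands on the long zero mark, never driving the pointer off the far end of its scale. Then turn the clamp lever clockwise, seen from above, until the rod is held tight, let go, and check that the pointer still stands on zero; leave the other rods, the multimeter and the microphone where they are.

Things in the scene. Friction and masses are not known exactly. Their poses are not given: they have to be found in the camera images.
- rod_center (a point): The rod to mount: plain round bright steel bar, 12 mm in diameter, 260 mm long, about 0.23 kg (varies), both ends alike with a 2 mm chamfer. The point is at its middle; x runs along the rod. It starts level in one of the three notches of the rack, its middle midway between the two rack bars (about 38 mm above the table).
- rod: The same rod; origin at its middle, x along it.
- thick_rod_center (a point): Bystander: grey aluminium rod, 16 mm in diameter, 260 mm long, in another notch of the rack; too thick for the bores. Point at its middle, x along it.
- short_rod_center (a point): Bystander: steel rod of 12 mm diameter but only 180 mm long, in another notch of the rack. Point at its middle, x along it.
- rack: Fixed wooden rod rack: board 180 x 200 x 8 mm; two bars 16 mm thick, at x = -70 and +70 mm, tops at 30 mm with 90 degree V notches whose teeth rise to 40 mm; rods lie along the rack's x, in notches at y = -62, 0 and +62 mm. Origin under its centre, on the table. The 124 mm between the bars are free for fingers down to the board.
- apparatus: Fixed linear expansion apparatus on a grey base plate (x -110 to 170 mm, 100 mm wide, 15 mm thick). Origin on the table midway between the two pillars; +x is the way the rod goes in. Both bores lie on y = 0, z = 80 mm. A heating trough (44 mm wide, top at 45 mm) lies between the pillars. Beyond them stands the scale unit: white plate at y = -17 mm, up to 205 mm, with the pointer before it.
- clamp_mouth (a point): Centre of the mouth where the rod goes in: bore of 14 mm with 2 mm countersink through the clamp pillar (x -75 to -55 mm, 40 mm wide, top 98 mm, carries the lever). Axes as the apparatus. Held in this bore alone, a rod let go stays but droops 0.1 to 0.2 rad; regrasped at the tail it must be levelled to find the second bore.
- guide_mouth (a point): Centre of the mouth of the second bore (14 mm, 2 mm countersink), on the side facing the clamp pillar: guide pillar, x 57 to 73 mm, 40 mm wide, top 98 mm. Axes as the apparatus.
- pointer (a joint): Angle of the slim 125 mm pointer, rad; pivot 60 mm up. 0: rest, leaning 0.35 back to the pillars; 0.35: upright, on the long zero mark; stop at 0.85. Its unit is set anew along the base each time (rod's middle at touch: x -50 to -25 mm): go by the pointer. From touch 1 mm of rod turns it 0.05; zero is 7 mm on. A weak spring (under 1 N) returns it; a released rod stays by friction.
- clamp_lever (a joint): Angle of the clamp lever on the clamp pillar, rad, about the vertical through x = -65, y = 0 mm of the apparatus. 0: open, pointing to the apparatus's +y; grows clockwise from above to 1.5 (stop), pointing along +x. Starts at 0 to 0.3; stiff (about 2 N at the ball); touches the rod near 0.9, tight above 1.2; stays where left.
- lever_ball (a point): Centre of the 16 mm black ball at the end of the clamp lever (arm 9 mm thick), 55 mm from its axis, 106 mm above the table.
- clamp_pad: Small brass pressure pad inside the clamp pillar that the lever drives down on the rod (not reachable). Origin at its lower face.
- multimeter: Bystander: blue multimeter lying on its back, 180 x 85 x 38 mm, origin under its centre.
- microphone: Bystander: small silver microphone on a black foot 50 x 32 mm, 70 mm tall, origin under its centre.

How it is judged:
On the way, in this order (a step that is already met when the one before it is completed fails the run):
1. the rod is through both bores, the clamp lever still open (x of rod_center in the frame of apparatus between -0.053 and -0.005 m and y of rod_center in the frame of apparatus between -0.005 and 0.005 m and z of rod_center in the frame of apparatus between 0.075 and 0.085 m and angle between the x axis of rod_center and the x axis of apparatus, either way round below 0.06 rad and value of joint clamp_lever below 0.9 rad), for 0.05 s.
2. the rod holds the pointer on the zero mark (x of rod_center in the frame of apparatus between -0.053 and -0.005 m and y of rod_center in the frame of apparatus between -0.005 and 0.005 m and z of rod_center in the frame of apparatus between 0.075 and 0.085 m and angle between the x axis of rod_center and the x axis of apparatus, either way round below 0.06 rad and value of joint pointer between 0.24 and 0.46 rad), for 0.2 s.
3. the clamp lever holds the rod tight (value of joint clamp_lever above 1.1 rad and contact force between clamp_pad and rod above 4 N), for 0.2 s.
At the end, for the whole second after the job is handed in: The long thin rod lies at rest through both bores (middle at x -53 to -5 mm of the apparatus, within 5 mm of the bore line, aligned to 0.06 rad); the pointer reads 0.24 to 0.46 rad (zero mark 0.35); the clamp lever is past 1.1 rad and its pad presses the rod with over 4 N (all of step 2 and all of step 3 and linear speed of rod below 0.01 m/s); the robot touches nothing.
It fails at once if the pointer is driven to the stop at the end of its scale (value of joint pointer above 0.8 rad).
It fails at once if another rod, the multimeter or the microphone is disturbed (distance of any of thick_rod_center, short_rod_center, multimeter, microphone from where it was at the start of the episode above 0.03 m).
It also fails if it takes over 67 s, if anything falls off the work surface, if the arm or the gripper's body presses on something with over 40 N, if the wrist force passes 120 N, or if a joint passes its speed limit or range.

ROBOT

A 7-joint arm with a two-finger parallel gripper is mounted at the origin on the work surface. World frame = base frame: x ahead of the robot, y to its left, z up, the work surface at z = 0. Lengths are in m, angles in rad, forces in N, time in s.
With the tool pointing down it reaches from about 0.4 to 0.875 m from the base axis. Payload 19.3 kg.
Tool frame: the origin (TCP) lies on the centre line of the jaws, within the pads' length; the fingertips stand 14 mm ahead of it and the grasp point (between the pads) lies 5 mm behind it; x points along the fingers, y is the direction in which the jaws open and shut, and the axes are right-handed (so a half turn about x gives the same grasp; the last joint's range is limited). The gripper opens to 85 mm and grips with 20 to 120 N. Pads are 22 mm wide; open, the fingers measure 114 mm over their backs; the gripper's body (76 mm by 85 mm) begins 54 mm behind the grasp point. The pads swing forward as they close: fully open they stand 13 mm farther back than shut.
Start: joints at [1.259, 0.521, -0.036, 1.599, 0.021, 1.021, -0.113], TCP at [0.15, -0.607, 0.221] pointing down, gripper open.
Joint ranges: [-2.91, 2.91], [-0.3, 2.13], [-1.5, 1.42], [0.17, 2.43], [-1.26, 4.41], [0.16, 1.93], [-2.52, 2.52]. Speed limits (rad/s): [1.89, 1.89, 2.39, 2.39, 3.01, 3.01, 3.01].

INTERFACE

Orientations are given as [roll, pitch, yaw] about the fixed x, y, z axes, in that order (R = Rz(yaw) Ry(pitch) Rx(roll)).
In Python, from workcell import monitor, optics, bot gives the robot as it stands.
- The arm moves only by the tool arm_command, never from a script. Its arguments are lists of equal length, an entry for each row: "delta_pos": the shift along the tool's x, y, z as a fraction of full scale, a list of three; "rotation": the turn, a rotation vector about the tool's x, y, z as a fraction of full scale, a list of three. In form: {"delta_pos": [[dx, dy, dz], ...], "rotation": [[wx, wy, wz], ...]}. A call has 1 to 10 rows; each row shifts and turns the pose as measured when the row begins, along the tool's axes as they then stand; what a row does not reach is not made up. Full scale, the value 1, is 30 mm for a shift and 6 degrees for a turn. A row lasts 1/10 s, in which the tool goes at most 50 mm and 8.59 degrees, less where a joint would pass 70% of its speed; a pose out of reach is approached as far as the arm can. A call with a number of a shift or a turn outside -1 to 1 is refused whole. A call with a gripper value outside its range is refused whole. "gripper" is the closure, from -1 (fully open) to 1 (shut), so that 0 is half open, set as the call begins (left out, the last holds). The fingers move at their own pace and stop on an object; "grip_force" is the grip in N (left out, the last holds). Time passes only in rows, so rows that do not move let the fingers close. It gives the time, the measured TCP pose, the force and the opening at its end, in the units of the state.
- monitor.observe(): the state, without advancing time (a new reading comes with each control period).
- optics.grab_frame(name): name is "side" or "top"; returns the picture (384x512x3 uint8, red, green, blue); there is no depth.
- optics.camera_params(name): a dict with "fx", "fy", "cx", "cy" (pixels), "origin" and "rotation" of the camera in the world. Camera axes: x right, y down, z forward; pixel columns grow to the right and rows downward; lengths in m; the calibration is good to about 2 mm. A picture is of the moment at which its call begins. camera_params takes no time and is no camera call.
- bot.job_done(): hands the job in, once; it reports no verdict.
The state is a dict: "clock": time; "qpos": joint angles; "qd": joint speeds; "joint_efforts": joint torques, N m; "position": TCP position; "tool_rot": TCP orientation; "force": force on the tool from outside, world axes, zero at the start; "moment": the same for the moment, N m; "grip_width": finger opening in m.
Only numpy, scipy, OpenCV 4.12 (cv2) and the standard library are available. Lean on these libraries where they do the work, as an engineer would, in place of code of your own. Each camera call takes 0.05 s, during which the arm holds its last target. There are 200 camera calls.

## Working session

There is one attempt and no reset: what is moved stays moved. The work goes in short steps, Python scripts to look and compute and a tool call to move; the robot and the scene stay as the last step left them, time stands still between calls to the robot, and variables do not carry over. Pictures are saved under pics/ and viewed, about 8 in all and at most 12, crops included, and the job is handed in when it is done.

Besides the shell and the picture viewer there is one more tool, called after "Emit:" as name(argument=value, ...), one argument or row to a line, values as JSON. arm_command: Moves the arm, as the interface text tells. Its arguments: {"type":"object","properties":{"delta_pos":{"type":"array","items":{"type":"array","items":{"type":"number"}}},"rotation":{"type":"array","items":{"type":"array","items":{"type":"number"}}},"gripper":{"type":"number"},"grip_force":{"type":"number"}},"required":["delta_pos","rotation"]}

```bash
mkdir -p pics; python3 - <<'E'
from workcell import monitor, optics, bot
import cv2
print(monitor.observe())
for n in("top","side"):
    print(n,optics.camera_params(n)); f=optics.grab_frame(n)
    cv2.imwrite(f"pics/{n}0.png",cv2.resize(f[:,:,::-1],(800,600),interpolation=cv2.INTER_CUBIC))
    cv2.imwrite(f"pics/{n}0raw.png",f[:,:,::-1])
E
```

```text
{'clock': 0.0, 'qpos': array([ 1.25876725,  0.52197777, -0.03633555,  1.59999602,  0.02117996,
        1.02108889, -0.11284466]), 'qd': array([-0.00172188, -0.0014633 ,  0.00184692, -0.0005628 , -0.00071057,
       -0.00067126,  0.00168522]), 'joint_efforts': array([ 1.16408024e-03, -9.27090740e+01,  1.98064193e+00, -3.69937956e+01,
        1.80589012e-02,  8.12439364e-03,  1.60241092e-05]), 'position': array([ 0.14956738, -0.60649021,  0.22035252]), 'tool_rot': array([-1.51918312,  1.56971037,  1.86418034]), 'force': array([-0.07905708, -0.05857762,  0.40105416]), 'moment': array([-0.04622179,  0.00380181, -0.00763264]), 'grip_width': 0.0857593711916572}
top {'fx': 374.5149580006127, 'fy': 374.5149580006127, 'cx': 255.37745015499377, 'cy': 193.79181225386327, 'origin': array([ 0.41052304, -0.01787856,  1.33999223]), 'rotation': array([-2.98673297,  0.02339618, -1.5759969 ])}
side {'fx': 461.37222472236436, 'fy': 461.37222472236436, 'cx': 262.07295615682716, 'cy': 191.70914110880727, 'origin': array([0.01731951, 0.66084177, 0.91292721]), 'rotation': array([-2.33581835,  0.01642338, -2.45444371])}
```

View pics/top0.png

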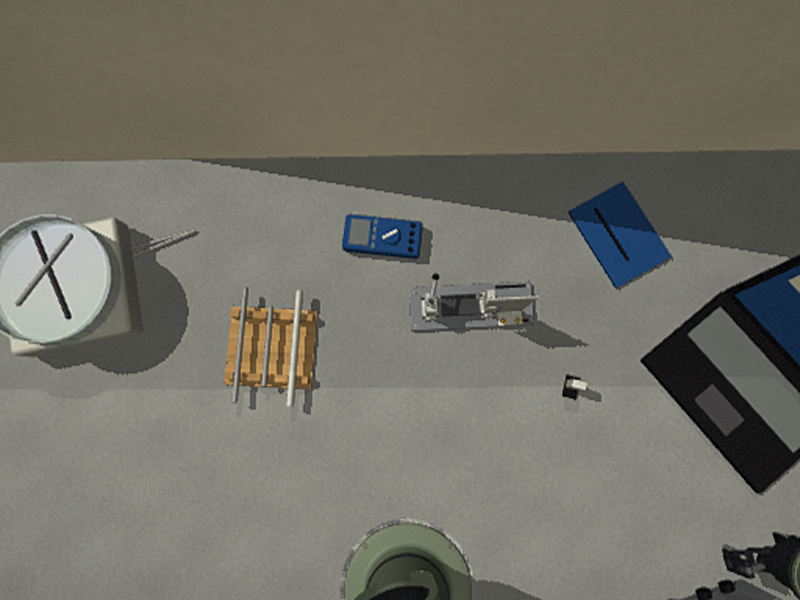

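View pics/side0.png

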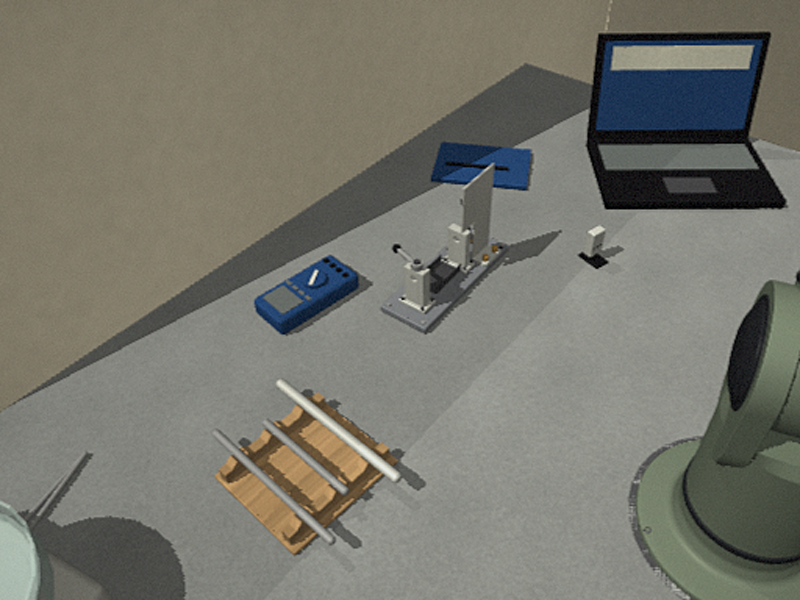

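The top view shows the rack (about 272,345) with the long thin rod on the left, from (245,288) to (236,402). The short rod is in the middle and the thick one on the right. The apparatus lies at (472,307) with its clamp at (432,300) and the ball at (436,277); the scale is on the right, so the insertion direction is about world -y. The side view agrees: the rod runs from (215,432) to (331,541).

```bash
cat > h.py <<'E'
from workcell import monitor, optics, bot
import numpy as np, cv2
from scipy.spatial.transform import Rotation as Ro
def cam(n):
    c=optics.camera_params(n); return c,Ro.from_euler('xyz',c['rotation']).as_matrix()
def ray(n,p,z,s=.64):
    c,R=cam(n); u,v=np.array(p)*s
    d=R@[(u-c['cx'])/c['fx'],(v-c['cy'])/c['fy'],1]
    return c['origin']+d*(z-c['origin'][2])/d[2]
def proj(n,P):
    c,R=cam(n); q=R.T@(np.array(P)-c['origin']); return np.array([c['fx']*q[0]/q[2]+c['cx'],c['fy']*q[1]/q[2]+c['cy']])
E
python3 - <<'E'
from h import *
np.set_printoptions(precision=4,suppress=True)
for nm,a,b,z in [("rod",(245,288),(236,402),.038),("short",(269,306),(264,387),.038),("thick",(299,291),(291,404),.04)]:
    A,B=ray("top",a,z),ray("top",b,z);print(nm,A,B,np.linalg.norm(A-B),(A+B)/2)
A,B=ray("side",(215,432),.038),ray("side",(331,541),.038);print("side rod",A,B,np.linalg.norm(A-B),(A+B)/2)
print("ball",ray("top",(436,277),.106),ray("side",(396,248),.106))
s=monitor.observe();R=Ro.from_euler('xyz',s['tool_rot']).as_matrix();print(R)
a=cv2.imread("pics/top0raw.png")[165:225,250:355]
b=cv2.imread("pics/side0raw.png")[95:220,235:335]
a=cv2.resize(a,(790,int(60*790/105)),interpolation=cv2.INTER_CUBIC);cv2.imwrite("pics/topapp.png",a)
b=cv2.resize(b,None,fx=4.8,fy=4.8,interpolation=cv2.INTER_CUBIC);cv2.imwrite("pics/sideapp.png",b)
E
```

```text
rod [0.6512 0.362  0.038 ] [0.3954 0.3728 0.038 ] 0.25598144262588 [0.5233 0.3674 0.038 ]
short [0.6093 0.3058 0.038 ] [0.4279 0.3117 0.038 ] 0.18147037403048155 [0.5186 0.3087 0.038 ]
thick [0.6427 0.238  0.04  ] [0.3905 0.2503 0.04  ] 0.25251777067502634 [0.5166 0.2441 0.04  ]
side rod [0.6527 0.3627 0.038 ] [0.3988 0.3797 0.038 ] 0.2544637196638032 [0.5257 0.3712 0.038 ]
ball [ 0.6587 -0.0697  0.106 ] [ 0.6618 -0.0665  0.106 ]
[[-0.0003  0.2394 -0.9709]
 [ 0.001  -0.9709 -0.2394]
 [-1.     -0.001   0.0001]]
```

View pics/topapp.png

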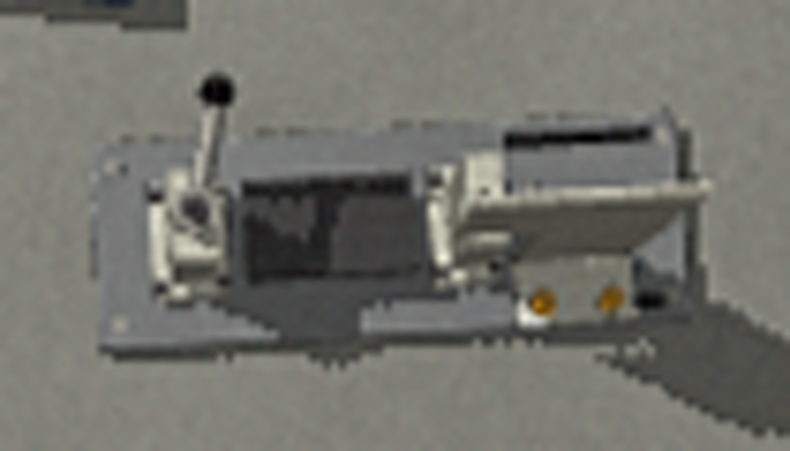

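View pics/sideapp.png

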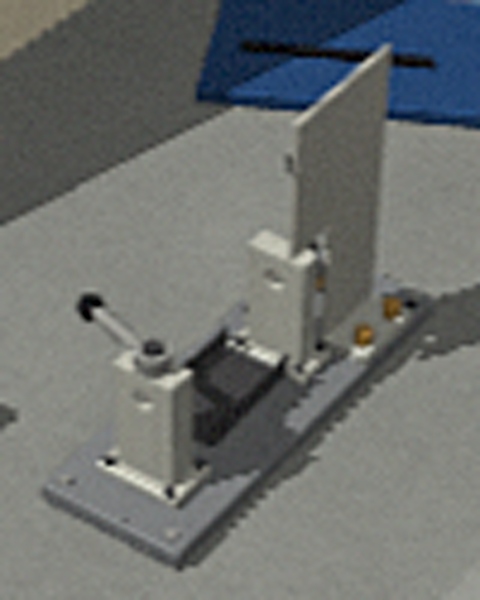

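```bash
cat > fit.py <<'E'
from h import *
from scipy.optimize import least_squares
np.set_printoptions(precision=4,suppress=True)
T=lambda u,v:(250+u/7.524-.43,165+v/7.524-.43)
S=lambda u,v:(235+u/4.8-.4,95+v/4.8-.4)
obs=[("top",T(97,145),(-110,50,15)),("top",T(102,350),(-110,-50,15)),
("top",T(155,200),(-75,20,98)),("top",T(158,290),(-75,-20,98)),
("side",S(42,490),(-110,50,15)),("side",S(180,556),(-110,-50,15)),
("side",S(113,358),(-75,20,98)),("side",S(180,392),(-75,-20,98)),
("side",S(143,400),(-75,0,80)),("side",S(272,275),(57,0,80)),
("side",S(250,240),(57,20,98)),("side",S(303,262),(57,-20,98)),("top",T(193,208),(-65,0,104)),("side",S(152,350),(-65,0,104))]
def W(p,q):
    c,s=np.cos(p[2]),np.sin(p[2]); q=np.array(q)/1000
    return np.array([p[0]+c*q[0]-s*q[1],p[1]+s*q[0]+c*q[1],q[2]])
f=lambda p,o=obs:np.ravel([proj(n,W(p,q))-u for n,u,q in o])
if __name__=="__main__":
    for o in (obs,[k for k in obs if k[0]=="top"],[k for k in obs if k[0]=="side"]):
        r=least_squares(f,[.6,-.12,-1.5],args=(o,),loss='soft_l1');print(r.x,"\n",f(r.x,o).reshape(-1,2).round(1).tolist())
    p=least_squares(f,[.6,-.12,-1.5],loss='soft_l1').x
    print("mouth",W(p,(-75,0,80)),"guide",W(p,(57,0,80)))
    for n,b in(("top",T(216,91)),("side",S(90,305))): 
        P=ray(n,b,.106,1); c,s=np.cos(p[2]),np.sin(p[2]); d=P[:2]-p[:2]; print("ball local",c*d[0]+s*d[1],-s*d[0]+c*d[1])
E
python3 fit.py
```

```text
[ 0.6111 -0.1214 -1.5053] 
 [[-1.5, -0.0], [-0.1, 0.3], [1.7, -3.8], [2.2, -4.0], [-0.2, -1.2], [0.6, -0.2], [0.4, 1.1], [-1.3, -0.3], [0.4, 0.2], [0.2, 0.7], [-0.9, 0.5], [-0.1, 0.9], [0.1, 0.5], [0.5, 1.8]]
[ 0.5981 -0.1199 -1.6086] 
 [[-0.5, 0.4], [-2.0, 0.8], [1.8, -2.3], [1.1, -2.5], [-0.4, 2.3]]
[ 0.6121 -0.1226 -1.5072] 
 [[-0.2, -1.6], [0.4, -0.6], [0.4, 0.7], [-1.3, -0.7], [0.3, -0.2], [0.2, 0.3], [-0.9, 0.2], [-0.1, 0.6], [0.5, 1.4]]
mouth [ 0.6062 -0.0466  0.08  ] guide [ 0.6148 -0.1783  0.08  ]
ball local -0.05089958894297121 0.053182461172531205
ball local -0.04965133385095874 0.05583090276496727
```

```bash
sed -i '/T(155,200)/d' fit.py; sed -i 's/"side",S(42,490)/"top",T(695,322),(170,-50,15)),("top",T(165,168),(-75,20,98)),("side",S(42,490)/' fit.py; python3 fit.py
python3 - <<'E'
from h import *
import cv2
# rod axis/ends refine: show crops
a=cv2.imread("pics/top0raw.png")[175:265,140:215]; b=cv2.imread("pics/side0raw.png")[265:355,130:225]
a=cv2.resize(a,None,fx=5,fy=5,interpolation=cv2.INTER_CUBIC);b=cv2.resize(b,None,fx=4.2,fy=5,interpolation=cv2.INTER_CUBIC)
cv2.imwrite("pics/rods.png",np.hstack([a,b]))
E
```

```text
[ 0.6111 -0.1223 -1.5187] 
 [[-1.1, -0.5], [-0.0, -0.1], [0.0, -1.1], [0.6, 0.1], [-0.3, -1.7], [0.1, -0.5], [0.4, 0.7], [-1.4, -0.6], [0.2, -0.1], [0.6, 0.6], [-0.5, 0.4], [0.3, 0.9], [0.3, 0.2], [0.5, 1.5]]
[ 0.6097 -0.1223 -1.5316] 
 [[-0.9, -0.5], [-0.2, -0.1], [-0.1, -0.1], [0.7, 0.2], [0.3, 0.4]]
[ 0.6121 -0.1226 -1.5072] 
 [[-0.2, -1.6], [0.4, -0.6], [0.4, 0.7], [-1.3, -0.7], [0.3, -0.2], [0.2, 0.3], [-0.9, 0.2], [-0.1, 0.6], [0.5, 1.4]]
mouth [ 0.6072 -0.0474  0.08  ] guide [ 0.6141 -0.1792  0.08  ]
ball local -0.05246048751353864 0.05250105681591992
ball local -0.05124775294123769 0.05516595052870218
```

View pics/rods.png

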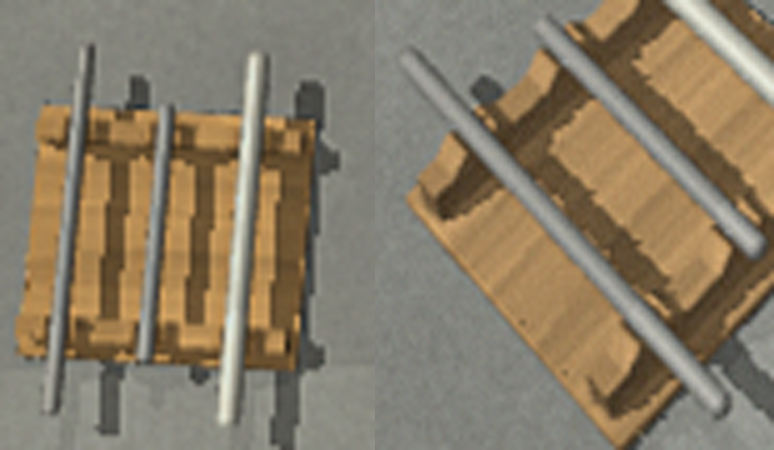

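```bash
python3 - <<'E'
from h import *
np.set_printoptions(precision=4,suppress=True)
A=[ray("top",(140+x/5-.4,175+y/5-.4),.038,1) for x,y in((88,47),(51,410))]
B=[ray("side",(130+(x-375)/4.2-.4,265+y/5-.4),.038,1) for x,y in((410,55),(715,402))]
for a,b in(A,B): print(a,b,np.linalg.norm(a-b),(a+b)/2,np.arctan2(*(a-b)[1::-1]))
E
```

```text
[0.6523 0.3606 0.038 ] [0.3978 0.3772 0.038 ] 0.2551022858706942 [0.525  0.3689 0.038 ] -0.06539917552341169
[0.654  0.3606 0.038 ] [0.4027 0.3794 0.038 ] 0.2520038575846399 [0.5284 0.37   0.038 ] -0.07451032447258417
```

Emit:
arm_command(
  delta_pos=[
    [-0.9, 0, 0],
    [-0.9, 0, 0],
    [-0.9, 0, 0],
    [-0.9, 0, 0],
    [0, 0, -1],
    [0, 0, -1],
    [0, 0, -1],
    [0, 0, -1],
    [0, 0, -1],
    [0, 0, -1],
  ],
  rotation=[
    [0, 0, 0],
    [0, 0, 0],
    [0, 0, 0],
    [0, 0, 0],
    [-0.46, 0, 0],
    [-0.46, 0, 0],
    [-0.46, 0, 0],
    [-0.46, 0, 0],
    [-0.46, 0, 0],
    [-0.46, 0, 0],
  ],
  gripper=0,
)

```text
clock: 1.1
position: [0.3176, -0.5414, 0.3293]
tool_rot: [-1.467, 1.563, 2.207]
force: [-0.2, -0.0, 0.6]
grip_width: 0.0427
```

Emit:
arm_command(
  delta_pos=[
    [0, 0, -1],
    [0, 0, -1],
    [0, 0, -1],
    [0, 0, -1],
    [0, 0, -1],
    [0, 0, -1],
    [0, 0, -1],
    [0, 0, -1],
    [0, 0, -1],
    [0, 0, -1],
  ],
  rotation=[
    [-0.46, 0, 0],
    [-0.46, 0, 0],
    [-0.46, 0, 0],
    [-0.46, 0, 0],
    [-0.46, 0, 0],
    [-0.46, 0, 0],
    [-0.46, 0, 0],
    [-0.46, 0, 0],
    [-0.46, 0, 0],
    [-0.46, 0, 0],
  ],
)

```text
clock: 2.1
position: [0.541, -0.3278, 0.3256]
tool_rot: [-1.869, 1.556, 2.307]
force: [0.3, 0.1, 0.7]
grip_width: 0.0428
```

```bash
cat >> h.py <<'E'
def tgt(jaw,level=True):
    y=np.array([np.cos(jaw),np.sin(jaw),0]);x=np.array([0,0,-1.]);return np.stack([x,y,np.cross(x,y)],1)
def plan(P,jaw,show=True):
    "total shift in tool axes (units of 30 mm) and rotvec (units of 6 deg) to reach TCP P with tool y at angle jaw"
    s=monitor.observe();R=Ro.from_euler('xyz',s['tool_rot']).as_matrix()
    d=R.T@(np.array(P)-s['position'])/.03; r=Ro.from_matrix(R.T@tgt(jaw)).as_rotvec()/np.deg2rad(6)
    print("jaw",np.arctan2(R[1,1],R[0,1]).round(4),"pos",s['position'].round(4),"shift",d.round(3),"rot",r.round(3),"F",s['force'].round(1))
    return d,r
E
python3 - <<'E'
from h import *
plan((.4287,.3763,.32),1.5708-.069)
E
```

```text
jaw -0.536 pos [ 0.541  -0.3278  0.3256] shift [  0.475 -15.202 -18.266] rot [-19.46   -0.16    0.042] F [0.3 0.1 0.7]
```

Emit:
arm_command(
  delta_pos=[
    [0, 0, -1],
    [0, 0, -1],
    [0, 0, -1],
    [0, 0, -1],
    [0, 0, -1],
    [0, 0, -1],
    [0, 0, -1],
    [0, 0, -1],
    [0, 0, -1],
    [0, 0, -1],
  ],
  rotation=[
    [-0.46, 0, 0],
    [-0.46, 0, 0],
    [-0.46, 0, 0],
    [-0.46, 0, 0],
    [-0.46, 0, 0],
    [-0.46, 0, 0],
    [-0.46, 0, 0],
    [-0.46, 0, 0],
    [-0.46, 0, 0],
    [-0.46, 0, 0],
  ],
)

```text
clock: 3.1
position: [0.6341, -0.0333, 0.3237]
tool_rot: [-2.186, 1.55, 2.492]
force: [0.9, -1.3, 0.2]
grip_width: 0.0424
```

Emit:
arm_command(
  delta_pos=[
    [0, 0, -1],
    [0, 0, -1],
    [0, 0, -1],
    [0, 0, -1],
    [0, 0, -1],
    [0, 0, -1],
    [0, 0, -1],
    [0, 0, -1],
    [0, 0, -1],
    [0, 0, -1],
  ],
  rotation=[
    [-0.46, 0, 0],
    [-0.46, 0, 0],
    [-0.46, 0, 0],
    [-0.46, 0, 0],
    [-0.46, 0, 0],
    [-0.46, 0, 0],
    [-0.46, 0, 0],
    [-0.46, 0, 0],
    [-0.46, 0, 0],
    [-0.46, 0, 0],
  ],
)

```text
clock: 4.1
position: [0.5743, 0.2694, 0.3244]
tool_rot: [-2.487, 1.545, 2.693]
force: [-0.2, 0.3, -0.2]
grip_width: 0.0428
```

```bash
python3 - <<'E'
from h import *
plan((.4287,.3763,.32),1.5708-.069); print(monitor.observe()['qpos'].round(2))
E
```

```text
jaw 0.4674 pos [0.5743 0.2694 0.3244] shift [ 0.297 -2.726 -5.364] rot [-9.879 -0.252  0.035] F [-0.2  0.3 -0.2]
[-0.11  0.53 -0.66  1.4   0.3   1.33 -0.3 ]
```

Emit:
arm_command(
  delta_pos=[
    [0.5, 0, 0],
    [0.5, 0, 0],
    [0.5, 0, 0],
    [0.5, 0, 0],
    [0.5, 0, 0],
    [0.5, 0, 0],
    [0.5, 0, 0],
    [0.5, 0, 0],
    [0.5, 0, 0],
    [0.5, 0, 0],
  ],
  rotation=[
    [-0.99, -0.02, 0],
    [-0.99, -0.02, 0],
    [-0.99, -0.02, 0],
    [-0.99, -0.02, 0],
    [-0.99, -0.02, 0],
    [-0.99, -0.02, 0],
    [-0.99, -0.02, 0],
    [-0.99, -0.02, 0],
    [-0.99, -0.02, 0],
    [-0.99, -0.02, 0],
  ],
)

```text
clock: 5.1
position: [0.5679, 0.2758, 0.1681]
tool_rot: [3.005, 1.563, 2.988]
force: [-0.5, 0.7, -0.9]
grip_width: 0.043
```

```bash
python3 - <<'E'
from h import *
plan((.4287,.3763,.15),1.5708-.069); print(monitor.observe()['qpos'].round(2))
E
```

```text
jaw 1.5541 pos [0.5679 0.2758 0.1681] shift [ 0.642  3.271 -4.69 ] rot [ 0.5   -0.074 -0.008] F [-0.5  0.7 -0.9]
[-0.01  0.72 -0.84  1.6   0.58  1.1   0.55]
```

Emit:
arm_command(
  delta_pos=[
    [0, 0.54, -0.78],
    [0, 0.54, -0.78],
    [0, 0.54, -0.78],
    [0, 0.54, -0.78],
    [0, 0.54, -0.78],
    [0, 0.54, -0.78],
    [0, 0, 0],
  ],
  rotation=[
    [0.08, 0, 0],
    [0.08, 0, 0],
    [0.08, 0, 0],
    [0.08, 0, 0],
    [0.08, 0, 0],
    [0.08, 0, 0],
    [0, 0, 0],
  ],
)

```text
clock: 5.8
position: [0.4249, 0.3784, 0.1641]
tool_rot: [-2.929, 1.555, -2.997]
force: [0.1, 0.4, 0.1]
grip_width: 0.0428
```

```bash
python3 - <<'E'
from h import *
plan((.4287,.3763,.033),1.5708-.069); print(monitor.observe()['qpos'].round(2))
E
```

```text
jaw 1.5032 pos [0.4249 0.3784 0.1641] shift [ 4.369 -0.046  0.196] rot [ 0.013 -0.145  0.031] F [0.1 0.4 0.1]
[-0.24  0.64 -0.86  1.76  0.55  1.01  0.2 ]
```

Emit:
arm_command(
  delta_pos=[
    [0.9, 0, 0.04],
    [0.9, -0.02, 0.04],
    [0.9, -0.02, 0.04],
    [0.9, 0, 0.04],
    [0.6, 0, 0.03],
    [0.15, 0, 0],
    [0, 0, 0],
  ],
  rotation=[
    [0, -0.05, 0.01],
    [0, -0.05, 0.01],
    [0, -0.05, 0.01],
    [0, 0, 0],
    [0, 0, 0],
    [0, 0, 0],
    [0, 0, 0],
  ],
)

```text
clock: 6.5
position: [0.432, 0.3754, 0.0287]
tool_rot: [-0.378, 1.568, -0.446]
force: [0.3, -0.2, 0.8]
grip_width: 0.0429
```

```bash
python3 - <<'E'
from h import *
plan((.4287,.3763,.033),1.5708-.069)
f=optics.grab_frame("top")[:,:,::-1];g=optics.grab_frame("side")[:,:,::-1]
a=cv2.resize(f[175:275,140:220],None,fx=5,fy=5,interpolation=cv2.INTER_CUBIC);b=cv2.resize(g[260:360,135:215],None,fx=5,fy=5,interpolation=cv2.INTER_CUBIC)
cv2.imwrite("pics/grasp.png",np.hstack([a,b])[:600,:800])
E
```

```text
jaw 1.503 pos [0.432  0.3754 0.0287] shift [-0.143  0.022 -0.111] rot [0.011 0.022 0.009] F [ 0.3 -0.2  0.8]
```

View pics/grasp.png

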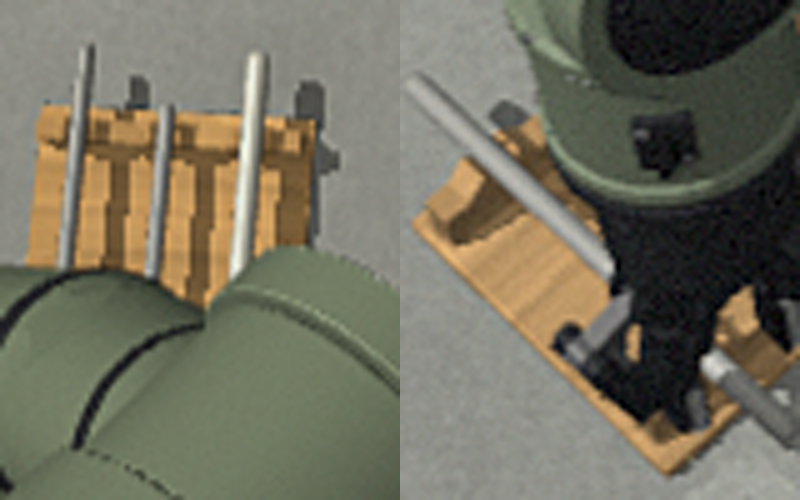

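The fingers straddle the long rod's near end, and the short rod's end sits to the right, clear of the hand. I'll correct by 4 mm and grip.

Emit:
arm_command(
  delta_pos=[
    [-0.14, 0.02, -0.11],
    [0, 0, 0],
  ],
  rotation=[
    [0, 0, 0],
    [0, 0, 0],
  ],
)

```text
clock: 6.8
position: [0.4295, 0.3774, 0.036]
tool_rot: [0.355, 1.565, 0.286]
force: [-0.8, 0.0, -0.1]
grip_width: 0.0424
```

Emit:
arm_command(
  delta_pos=[
    [0, 0, 0],
    [0, 0, 0],
    [0, 0, 0],
    [0, 0, 0],
    [0, 0, 0],
    [0, 0, 0],
    [0, 0, 0],
  ],
  rotation=[
    [0, 0, 0],
    [0, 0, 0],
    [0, 0, 0],
    [0, 0, 0],
    [0, 0, 0],
    [0, 0, 0],
    [0, 0, 0],
  ],
  gripper=1,
  grip_force=110,
)

```text
clock: 7.5
position: [0.4301, 0.3777, 0.0375]
tool_rot: [0.412, 1.563, 0.344]
force: [0.3, -0.0, 0.1]
grip_width: 0.0001
```

Emit:
arm_command(
  delta_pos=[
    [-0.4, 0, 0],
    [-0.7, 0, 0],
    [-0.8, 0, 0],
    [-0.8, 0, 0],
    [-0.8, 0, 0],
    [-0.8, 0, 0],
    [0, 0, 0],
  ],
  rotation=[
    [0, 0, 0],
    [0, 0, 0],
    [0, 0, 0],
    [0, 0, 0],
    [0, 0, 0],
    [0, 0, 0],
    [0, 0, 0],
  ],
)

```text
clock: 8.2
position: [0.4279, 0.3778, 0.1758]
tool_rot: [0.53, 1.564, 0.464]
force: [0.3, 0.3, 0.1]
grip_width: 0.0002
```

```bash
python3 - <<'E'
from h import *
s=monitor.observe();print(s['grip_width'],s['moment'],s['qpos'].round(2))
plan((.607,.12,.15),-.05)
E
```

```text
0.0001596884989165972 [ 0.01574351 -0.03679259  0.00684502] [-0.23  0.62 -0.86  1.77  0.55  1.01  0.2 ]
jaw 1.5046 pos [0.4279 0.3778 0.1758] shift [ 0.87  -8.183  6.519] rot [14.845  0.019 -0.069] F [0.3 0.3 0.1]
```

Grip width is 0, so the grasp missed. I'll look at the hand and rod now.

```bash
python3 - <<'E'
from h import *
s=monitor.observe();R=Ro.from_euler('xyz',s['tool_rot']).as_matrix();print(R.round(3))
p=s['position']
print("tcp proj",proj("side",p),"y+40",proj("side",p+.04*R[:,1]),"z+40",proj("side",p+.04*R[:,2]))
print("rod",proj("side",(.4287,.3763,.038)))
g=optics.grab_frame("side")[:,:,::-1]
b=cv2.resize(g[200:360,120:280],None,fx=3.75,fy=3.75,interpolation=cv2.INTER_CUBIC)
cv2.imwrite("pics/miss.png",b)
E
```

```text
[[ 0.006  0.066  0.998]
 [ 0.003  0.998 -0.066]
 [-1.     0.003  0.006]]
tcp proj [194.41966057 300.03231927] y+40 [177.65166395 313.99268009] z+40 [180.6167183  287.70630211]
rod [202.54176197 336.56232169]
```

View pics/miss.png

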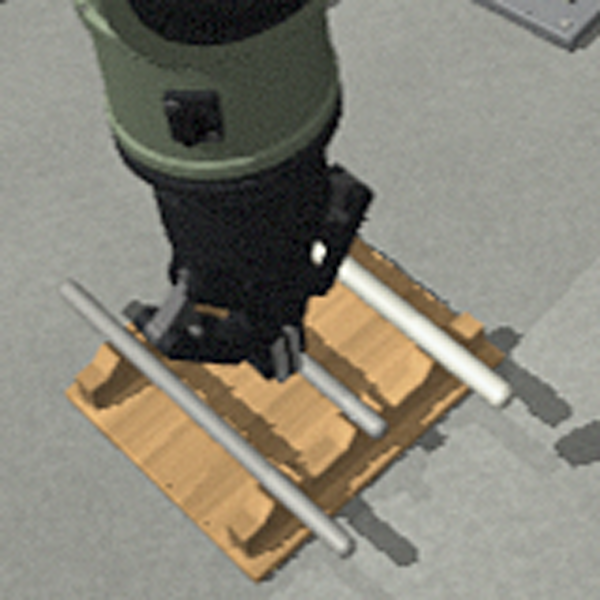

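The rod is still in its notch, undisturbed: it runs from (68,288) to (345,548) in the crop. The closed fingertip is near (288,378). I'll compare that with where the model puts it.

```bash
python3 - <<'E'
from h import *
np.set_printoptions(precision=4,suppress=True)
s=monitor.observe();R=Ro.from_euler('xyz',s['tool_rot']).as_matrix();p=s['position']
for d in (-.01,0,.014,.03): print(d,(proj("side",p+d*R[:,0])-[120,200])*3.75)
for z in (.16,.17,.18): print(z, ray("side",(120+288/3.75,200+378/3.75),z,1), p)
f=cv2.imread("pics/side0raw.png"); g=optics.grab_frame("side")[:,:,::-1]
m=(cv2.absdiff(f,np.ascontiguousarray(g)).max(2)[320:352,195:216]>25).sum();print("rod end changed px",m)
s=monitor.observe();print(s['position'],s['grip_width'])
# forward check of grip earlier
print(proj("side",(.4301-.0,.3777,.0375)),proj("side",(.43,.377,.0235)))
E
```

```text
-0.01 [278.3377 364.931 ]
0 [280.6213 376.2365]
0.014 [283.757  391.7607]
0.03 [287.2559 409.0829]
0.16 [0.432  0.3701 0.16  ] [0.4277 0.3772 0.1744]
0.17 [0.4265 0.374  0.17  ] [0.4277 0.3772 0.1744]
0.18 [0.421  0.3778 0.18  ] [0.4277 0.3772 0.1744]
rod end changed px 93
[0.4275 0.3767 0.173 ] 0.00023039929633927717
[201.6078 336.7782] [202.596 339.938]
```

Emit:
arm_command(
  delta_pos=[
    [0, 0, 0],
    [0, 0, 0],
    [0.8, 0, 0],
    [0.8, 0, 0],
    [0.8, 0, 0],
    [0.8, 0, 0],
    [0.8, 0, 0],
    [0.5, 0, 0],
    [0, 0, 0],
    [0, 0, 0],
  ],
  rotation=[
    [0, 0, 0],
    [0, 0, 0],
    [0, 0, 0],
    [0, 0, 0],
    [0, 0, 0],
    [0, 0, 0],
    [0, 0, 0],
    [0, 0, 0],
    [0, 0, 0],
    [0, 0, 0],
  ],
  gripper=0,
)

```text
clock: 9.3
position: [0.4251, 0.3753, 0.0288]
tool_rot: [-2.162, 1.567, -2.226]
force: [-0.6, 0.5, 0.6]
grip_width: 0.0429
```

```bash
python3 - <<'E'
from h import *
for i in range(3): plan((.4258,.3765,.024),1.5708-.069); optics.grab_frame("side")
E
```

```text
jaw 1.5062 pos [0.4251 0.3753 0.0288] shift [0.16  0.043 0.021] rot [ 0.042 -0.022  0.033] F [-0.6  0.5  0.6]
jaw 1.5061 pos [0.4252 0.3752 0.029 ] shift [0.166 0.044 0.016] rot [ 0.041 -0.02   0.032] F [ 0.1 -0.5  0.1]
jaw 1.5059 pos [0.4255 0.3753 0.0294] shift [0.179 0.04  0.008] rot [ 0.039 -0.014  0.028] F [ 0.2 -0.   1.1]
```

Emit:
arm_command(
  delta_pos=[
    [0.18, 0.03, 0],
    [0, 0, 0],
  ],
  rotation=[
    [0, 0, 0],
    [0, 0, 0],
  ],
)

```text
clock: 9.65
position: [0.4265, 0.3767, 0.0251]
tool_rot: [-1.053, 1.569, -1.119]
force: [0.2, -0.3, 0.1]
grip_width: 0.0425
```

Emit:
arm_command(
  delta_pos=[
    [0, 0, 0],
    [0, 0, 0],
    [0, 0, 0],
    [0, 0, 0],
    [0, 0, 0],
    [0, 0, 0],
  ],
  rotation=[
    [0, 0, 0],
    [0, 0, 0],
    [0, 0, 0],
    [0, 0, 0],
    [0, 0, 0],
    [0, 0, 0],
  ],
  gripper=1,
  grip_force=110,
)

```text
clock: 10.25
position: [0.4268, 0.3771, 0.026]
tool_rot: [-0.241, 1.569, -0.306]
force: [-0.1, -0.0, 0.7]
grip_width: 0.0072
```

```bash
python3 - <<'E'
from h import *
g=optics.grab_frame("side")[:,:,::-1]
cv2.imwrite("pics/g2.png",cv2.resize(g[260:370,135:255],None,fx=5,fy=5,interpolation=cv2.INTER_CUBIC))
s=monitor.observe();print(s['grip_width'],s['position'],s['force'])
E
```

```text
0.007031164299850438 [0.42684501 0.37706376 0.02597572] [ 0.67660821 -0.95951416  1.29757749]
```

View pics/g2.png

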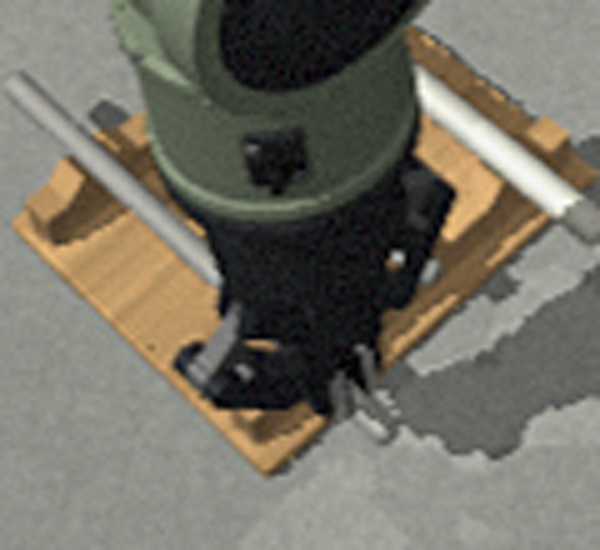

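Emit:
arm_command(
  delta_pos=[
    [0, 0, 0],
    [0, 0, 0],
    [0, 0, 0],
    [0.2, 0, 0.15],
    [0, 0, 0],
  ],
  rotation=[
    [0, 0, 0],
    [0, 0, 0],
    [0, 0, 0],
    [0, 0, 0],
    [0, 0, 0],
  ],
  gripper=0.3,
)

```text
clock: 10.8
position: [0.4318, 0.3765, 0.0194]
tool_rot: [-0.395, 1.569, -0.461]
force: [0.5, -0.2, 0.6]
grip_width: 0.0299
```

Emit:
arm_command(
  delta_pos=[
    [0, 0, 0],
    [0, 0, 0],
    [0, 0, 0],
    [0, 0, 0],
    [0, 0, 0],
    [0, 0, 0],
  ],
  rotation=[
    [0, 0, 0],
    [0, 0, 0],
    [0, 0, 0],
    [0, 0, 0],
    [0, 0, 0],
    [0, 0, 0],
  ],
  gripper=1,
  grip_force=110,
)

```text
clock: 11.4
position: [0.4319, 0.3768, 0.0194]
tool_rot: [-0.215, 1.569, -0.28]
force: [0.5, -0.1, -0.2]
grip_width: 0.0076
```

Emit:
arm_command(
  delta_pos=[
    [-0.2, 0, 0],
    [-0.4, 0, 0],
    [-0.5, 0, 0],
    [-0.5, 0, 0],
    [0, 0, 0],
  ],
  rotation=[
    [0, 0, 0],
    [0, 0, 0],
    [0, 0, 0],
    [0, 0, 0],
    [0, 0, 0],
  ],
)

```text
clock: 11.9
position: [0.4313, 0.3767, 0.072]
tool_rot: [-0.588, 1.569, -0.654]
force: [0.2, 0.1, -2.9]
grip_width: 0.0076
```

```bash
python3 - <<'E'
from h import *
f=optics.grab_frame("top")[:,:,::-1]; g=optics.grab_frame("side")[:,:,::-1]
a=cv2.resize(f[170:270,140:220],None,fx=4.5,fy=4.5,interpolation=cv2.INTER_CUBIC);b=cv2.resize(g[260:360,125:222],None,fx=4.5,fy=4.5,interpolation=cv2.INTER_CUBIC)
cv2.imwrite("pics/lift.png",np.hstack([a,b])[:600,:800])
s=monitor.observe();print(s['grip_width'],s['position'],s['force'],s['moment'],s['qpos'])
E
```

```text
0.008070758699606011 [0.43096325 0.37589558 0.07008718] [-0.66819421 -0.17957732 -2.69558314] [-0.0078522   0.30421303 -0.02254505] [-0.29916799  0.75615175 -0.76387134  1.82821614  0.68819607  0.84639392
  0.09745405]
```

View pics/lift.png

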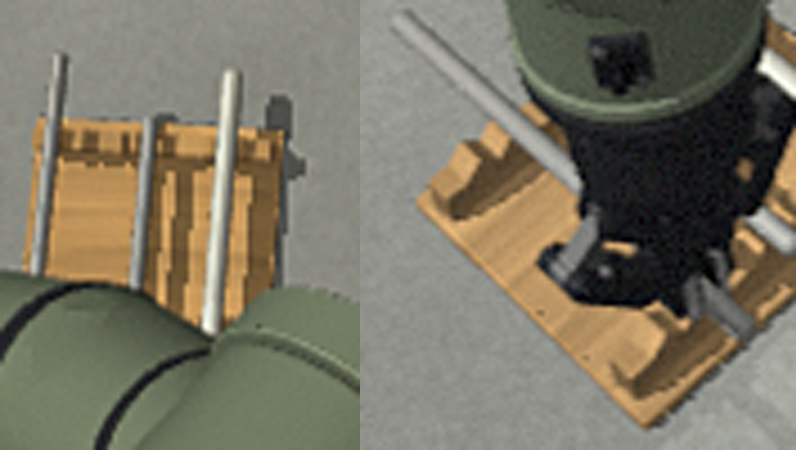

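The rod is held: the weight reads 2.8 N, and its lead end is at (62,57) in the top crop and (402,16) in the side crop. I'll triangulate that end.

```bash
cat >> h.py <<'E'
def tri(pt,ps):
    from scipy.optimize import least_squares
    r=least_squares(lambda P:np.r_[proj("top",P)-pt,proj("side",P)-ps],[.5,.2,.1]); return r.x,r.fun
E
python3 - <<'E'
from h import *
print(tri((140+62/4.5-.4,170+57/4.5-.4),(125+43/4.5-.4,260+17/4.5-.4)))
s=monitor.observe();R=Ro.from_euler('xyz',s['tool_rot']).as_matrix();print(R.round(4),s['position'])
E
```

```text
(array([0.65062131, 0.36080214, 0.08682894]), array([-0.28734561, -0.34303771,  0.28340123,  0.06133562]))
[[-2.000e-04  6.560e-02  9.978e-01]
 [-2.200e-03  9.978e-01 -6.560e-02]
 [-1.000e+00 -2.300e-03 -1.000e-04]] [0.43096325 0.37589558 0.07008718]
```

Rod model: axis about 18 mm behind the TCP, lead end 220 mm ahead, and level. Next I raise it, carry it over and turn it to the apparatus heading.

Emit:
arm_command(
  delta_pos=[
    [-0.6, 0, 0],
    [-0.9, 0, 0],
    [-0.9, 0, 0],
    [-0.3, -0.4, 0.4],
    [0, -0.7, 0.75],
    [0, -0.8, 0.85],
    [0, -0.8, 0.85],
    [0, -0.8, 0.85],
    [0, -0.8, 0.85],
    [0, -0.7, 0.75],
  ],
  rotation=[
    [0, 0, 0],
    [0, 0, 0],
    [0, 0, 0],
    [0, 0, 0],
    [0, 0, 0],
    [0, 0, 0],
    [0, 0, 0],
    [0, 0, 0],
    [0, 0, 0],
    [0, 0, 0],
  ],
)

```text
clock: 13.0
position: [0.5806, 0.2152, 0.1621]
tool_rot: [-2.846, 1.568, -2.9]
force: [-0.1, 0.6, -2.7]
grip_width: 0.0076
```

Emit:
arm_command(
  delta_pos=[
    [0, -0.3, 0.3],
    [0, 0, 0],
    [0, 0, 0],
    [0, 0, 0],
    [0, 0, 0],
    [0, 0, 0],
    [0, 0, 0],
    [0, 0, 0],
    [0, 0, 0],
    [0, 0, 0],
  ],
  rotation=[
    [0.3, 0, 0],
    [0.6, 0, 0],
    [0.8, 0, 0],
    [0.8, 0, 0],
    [0.8, 0, 0],
    [0.8, 0, 0],
    [0.8, 0, 0],
    [0.8, 0, 0],
    [0.8, 0, 0],
    [0.8, 0, 0],
  ],
)

```text
clock: 14.0
position: [0.5885, 0.204, 0.1679]
tool_rot: [-2.588, 1.563, 2.84]
force: [0.5, -0.3, -3.1]
grip_width: 0.0077
```

```bash
python3 - <<'E'
from h import *
plan((.594,.202,.12),1.5708-1.5187);s=monitor.observe();print(s['qpos'].round(2),s['grip_width'])
E
```

```text
jaw 0.7152 pos [0.5885 0.204  0.1679] shift [1.593 0.102 0.182] rot [ 6.332 -0.05   0.061] F [ 0.5 -0.3 -3.1]
[-0.    0.65 -0.65  1.63  0.44  1.02 -0.07] 0.007691722103784069
```

Emit:
arm_command(
  delta_pos=[
    [0, 0, 0],
    [0, 0, 0],
    [0, 0, 0],
    [0.2, 0, 0],
    [0.2, 0, 0],
    [0.3, 0, 0],
    [0.3, 0, 0],
    [0.3, 0, 0],
    [0.2, 0, 0],
    [0, 0, 0],
  ],
  rotation=[
    [0.8, 0, 0],
    [0.8, 0, 0],
    [0.8, 0, 0],
    [0.8, 0, 0],
    [0.8, 0, 0],
    [0.8, 0, 0],
    [0.8, 0, 0],
    [0.7, 0, 0],
    [0.3, 0, 0],
    [0, 0, 0],
  ],
)

```text
clock: 15.0
position: [0.5835, 0.2121, 0.1286]
tool_rot: [-2.382, 1.556, 2.324]
force: [0.7, -0.0, -2.7]
grip_width: 0.0076
```

```bash
python3 - <<'E'
from h import *
plan((.594,.202,.062),1.5708-1.5187);s=monitor.observe();print(s['qpos'].round(2),s['grip_width'])
f=optics.grab_frame("top")[:,:,::-1]; g=optics.grab_frame("side")[:,:,::-1]
cv2.imwrite("pics/pre_t.png",f);cv2.imwrite("pics/pre_s.png",g)
a=cv2.resize(f[150:230,195:355],None,fx=5,fy=5,interpolation=cv2.INTER_CUBIC)[:300]
a=cv2.resize(f[165:225,195:355],None,fx=5,fy=5,interpolation=cv2.INTER_CUBIC)
b=cv2.resize(g[130:190,145:305],None,fx=5,fy=5,interpolation=cv2.INTER_CUBIC)
b=cv2.resize(g[145:205,150:310],None,fx=5,fy=5,interpolation=cv2.INTER_CUBIC)
cv2.imwrite("pics/pre.png",np.vstack([a,b]))
E
```

```text
jaw -0.0059 pos [0.5835 0.2121 0.1286] shift [2.213 0.375 0.358] rot [-0.554 -0.103  0.092] F [ 0.7 -0.  -2.7]
[-0.13  0.66 -0.46  1.67  0.34  0.9  -0.73] 0.007623420097790875
```

View pics/pre.png

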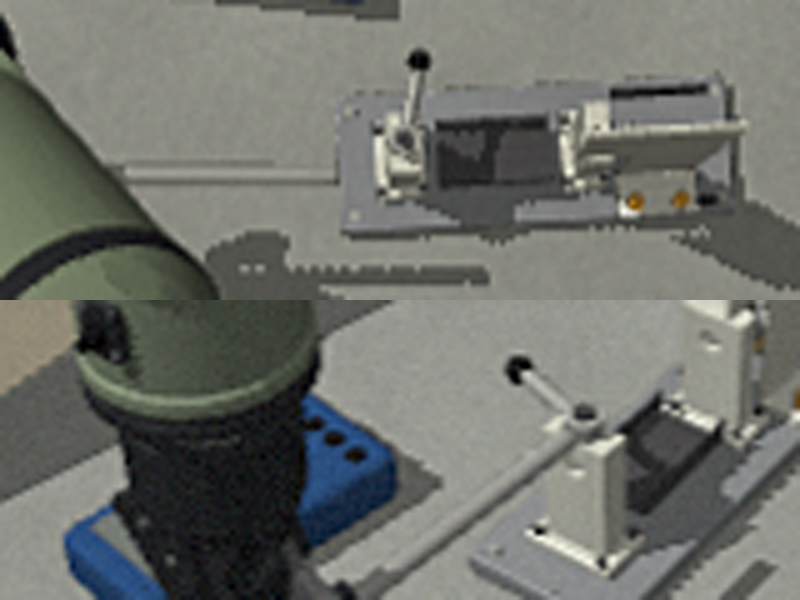

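The top view shows the rod's tip at (338,176), just before the pillar and too near the robot. The side view shows its tip at about (572,440). I'll check this against my model.

```bash
cat >> h.py <<'E'
OFF=np.array([-.018,0.,.2205])  # rod lead end in tool axes
def rodpts(s=None):
    s=s or monitor.observe();R=Ro.from_euler('xyz',s['tool_rot']).as_matrix()
    e=s['position']+R@OFF; return e,R[:,2]
E
python3 - <<'E'
from h import *
np.set_printoptions(precision=4,suppress=True)
e,f=rodpts();print(e,f)
for b in(0,.05,.1):
    print((proj("top",e-b*f)-[195,165]+.4)*5,(proj("side",e-b*f)-[150,145]+.4)*5+[0,300])
print(tri((195+338/5-.4,165+176/5-.4),(150+572/5-.4,145+140/5-.4)))
# auto rod centre line in diff images
for n,s0 in(("top","t"),("side","s")):
    d=cv2.absdiff(cv2.imread(f"pics/{n}0raw.png"),cv2.imread(f"pics/pre_{s0}.png")).max(2).astype(float)
    for b in(.005,.015,.025,.04,.055,.07,.085,.1):
        p=proj(n,e-b*f);q=proj(n,e-(b+.01)*f);t=(q-p)/np.linalg.norm(q-p);nn=np.array([-t[1],t[0]])
        k=np.arange(-6,6.01,.25);pr=cv2.remap(d.astype(np.float32),(p[0]+k*nn[0]).astype(np.float32)[None],(p[1]+k*nn[1]).astype(np.float32)[None],1)[0]
        print(n,b,pr[::2].round().astype(int))
E
```

```text
[ 0.5832 -0.0086  0.1449] [-0.0043 -0.9999 -0.0108]
[331.4251 167.2619] [561.9026 430.7862]
[253.909 167.474] [497.1713 482.3466]
[176.472  167.6858] [429.1945 536.4922]
(array([ 0.5791, -0.0123,  0.1382]), array([-0.1444, -0.2139,  0.1999,  0.0283]))
top 0.005 [11 12 12  8  4 16 30 23 13 17 23 16  8  9 11 11 11 10  9  9  8  8  9  9
  9]
top 0.015 [ 9 10 12  8  2 12 25 20 12 17 23 16  7  7  9  8  8  8  8  9 10 10  9  9
  9]
top 0.025 [10 10 10  6  2 11 23 18 10 15 22 15  6  7 10 11 12 12 12 11 10  9  9 10
 11]
top 0.04 [ 9 10 12  8  3 12 25 20 11 17 26 19  9 11 17 15 13 12 11 10  9  9 10 10
  9]
top 0.055 [10 10 11  8  4 15 30 20  5 11 23 15  4  8 15 14 12 11 10  9  9  9 10 11
 11]
top 0.07 [10 10 10  8  5 14 27 21  8 14 25 19  7  7 10 12 13 13 11 11 12 11 11 10
  9]
top 0.085 [ 9 10 11  8  3 13 27 21  9 13 24 18  6  6  9 11 13 12 10 10 10 10 10 10
 10]
top 0.1 [ 9 10 11  9  5 16 32 24  9 14 25 19  7  6  8 10 12 11 10  9  8  9 11 10
  9]
side 0.005 [17 16 13 19 34 50 51 33 14  7 10 15 19 16  9 17 24 24 21 18 17 18 17 17
 21]
side 0.015 [18 19 19 19 34 51 58 37 19 11 19 25 24 18 12 13 17 16 16 19 17 15 14 17
 18]
side 0.025 [20 25 19 14 13 32 43 34 18 10 18 28 33 33 30 22 17 18 17 16 17 17 18 18
 17]
side 0.04 [20 25 23 18 20 36 44 35 19 12 16 21 25 23 19 17 18 16 18 21 21 19 17 15
 14]
side 0.055 [17 17 15 19 31 45 49 43 27 16 13 19 26 26 21 16 16 17 17 18 18 18 17 15
 15]
side 0.07 [17 18 18 19 32 52 52 41 24 14 12 18 21 22 20 19 21 20 18 18 19 19 18 18
 16]
side 0.085 [14 14 13 12 26 47 62 47 25 12 10 14 20 24 23 18 15 15 16 16 14 12 14 16
 16]
side 0.1 [20 24 20 12  8 37 53 51 32 14 11 16 20 22 22 18 16 17 16 18 19 18 18 15
 14]
```

```bash
cat >> h.py <<'E'
def rodfit(ft,fs,bs=np.arange(.01,.1,.01),verbose=True):
    "rod line offset from the model (dx,dz at tip, slopes per m) from difference images"
    e,f=rodpts();A=[];y=[]
    for n,img,w in(("top",ft,3.8),("side",fs,5.7)):
        d=cv2.absdiff(cv2.imread(f"pics/{n}0raw.png"),np.ascontiguousarray(img)).max(2).astype(np.float32)
        ks=[]
        for b in bs:
            P=e-b*f;p=proj(n,P);t=proj(n,P-.01*f)-p;t/=np.linalg.norm(t);nn=np.array([-t[1],t[0]])
            k=np.arange(-7,7.01,.25);pr=cv2.remap(d,(p[0]+k*nn[0]).astype(np.float32)[None],(p[1]+k*nn[1]).astype(np.float32)[None],1)[0]
            sc=[pr[abs(k-c)<=w/2].mean()-pr[(abs(k-c)>w/2+.3)&(abs(k-c)<w/2+2)].mean() for c in np.arange(-5,5.01,.25)]
            kc=np.arange(-5,5.01,.25)[int(np.argmax(sc))];ks.append(kc)
            gx=(proj(n,P+[.001,0,0])-p)@nn*1000;gz=(proj(n,P+[0,0,.001])-p)@nn*1000
            A.append([gx,gz,-b*gx,-b*gz]);y.append(kc)
        if verbose: print(n,ks)
    A=np.array(A);y=np.array(y)
    from scipy.optimize import least_squares
    r=least_squares(lambda q:(A@q-y),np.zeros(4),loss='soft_l1',f_scale=.3,x_scale=[.01,.01,.1,.1]).x
    print("tip dx,dz mm",(r[:2]*1000).round(2),"slopes",r[2:].round(3),"tip",(e+[r[0],0,r[1]]).round(4),"dir",(f-[0,0,0]).round(4));return r
E
python3 - <<'E'
from h import *
rodfit(cv2.imread("pics/pre_t.png"),cv2.imread("pics/pre_s.png"))
E
```

```text
top [np.float64(-1.75), np.float64(-1.75), np.float64(-1.75), np.float64(-1.75), np.float64(-2.0), np.float64(-2.0), np.float64(-2.0), np.float64(-2.0), np.float64(-1.75)]
side [np.float64(-2.25), np.float64(-1.75), np.float64(-2.5), np.float64(-5.0), np.float64(-5.0), np.float64(-5.0), np.float64(-5.0), np.float64(-2.25), np.float64(-5.0)]
tip dx,dz mm [-5.54 -0.56] slopes [-0.016  0.176] tip [ 0.5777 -0.0086  0.1443] dir [-0.0043 -0.9999 -0.0108]
```

```bash
cat >> h.py <<'E'
OFF=np.array([-.0173,-.0055,.2205]); AP=np.array([.6111,-.1223,-1.5187])
def tipplan(xl,yl=0,z=.08,yaw=None):
    "plan so that rod lead end is at apparatus-local (xl,yl) mm, height z"
    a=AP[2]; yw=a if yaw is None else yaw
    P=np.array([AP[0]+(np.cos(a)*xl-np.sin(a)*yl)/1e3,AP[1]+(np.sin(a)*xl+np.cos(a)*yl)/1e3,z])
    return plan(P-tgt(yw+np.pi/2)@OFF,yw+np.pi/2)
def tiploc():
    e,f=rodpts();d=e[:2]-AP[:2];c,s=np.cos(AP[2]),np.sin(AP[2]);print("tip local mm",((c*d[0]+s*d[1])*1e3).round(1),((-s*d[0]+c*d[1])*1e3).round(1),"z",(e[2]*1e3).round(1),"yaw err",(np.arctan2(f[1],f[0])-AP[2]).round(4),"slope",f[2].round(4))
E
python3 -c "
from h import *
tipplan(-115);tiploc()"
```

```text
jaw -0.0042 pos [0.584  0.2121 0.1292] shift [ 2.214  0.523 -0.009] rot [-0.538 -0.105  0.081] F [ 0.5  0.9 -2.6]
tip local mm -115.3 -27.4 z 144.2 yaw err -0.0564 slope -0.0108
```

Emit:
arm_command(
  delta_pos=[
    [0.2, 0.06, 0],
    [0.35, 0.08, 0],
    [0.35, 0.08, 0],
    [0.35, 0.08, 0],
    [0.35, 0.08, 0],
    [0.3, 0.08, 0],
    [0.2, 0.06, 0],
    [0, 0, 0],
  ],
  rotation=[
    [-0.08, -0.02, 0.01],
    [-0.08, -0.02, 0.01],
    [-0.08, -0.02, 0.01],
    [-0.08, -0.02, 0.01],
    [-0.08, -0.01, 0.01],
    [-0.08, 0, 0.01],
    [-0.06, 0, 0.01],
    [0, 0, 0],
  ],
)

```text
clock: 15.9
position: [0.6005, 0.213, 0.0604]
tool_rot: [-2.326, 1.569, 2.446]
force: [0.2, 0.0, -2.2]
grip_width: 0.0077
```

```bash
python3 -c "
from h import *
tipplan(-95);tiploc()
f=optics.grab_frame('top')[:,:,::-1].copy();g=optics.grab_frame('side')[:,:,::-1].copy()
cv2.imwrite('pics/b_t.png',f);cv2.imwrite('pics/b_s.png',g)
rodfit(f,g)
a=cv2.resize(f[170:220,200:300],None,fx=6,fy=6,interpolation=cv2.INTER_CUBIC)
b=cv2.resize(g[145:195,205:305],None,fx=6,fy=6,interpolation=cv2.INTER_CUBIC)
cv2.imwrite('pics/b.png',np.vstack([a,b]))
"
```

```text
jaw 0.0601 pos [0.6005 0.213  0.0604] shift [-0.077 -0.05   0.663] rot [ 0.076 -0.012  0.013] F [ 0.2  0.  -2.2]
tip local mm -114.8 3.1 z 77.4 yaw err 0.008 slope -0.0013
top [np.float64(-0.25), np.float64(0.25), np.float64(0.5), np.float64(0.25), np.float64(0.75), np.float64(-0.5), np.float64(2.25), np.float64(0.5), np.float64(-5.0)]
side [np.float64(-0.75), np.float64(-0.25), np.float64(0.75), np.float64(-0.25), np.float64(4.0), np.float64(-0.25), np.float64(0.5), np.float64(0.25), np.float64(-0.25)]
tip dx,dz mm [ 1.14 -3.48] slopes [-0.006 -0.024] tip [ 0.6094 -0.0072  0.0749] dir [ 0.0596 -0.9982 -0.0017]
```

View pics/b.png

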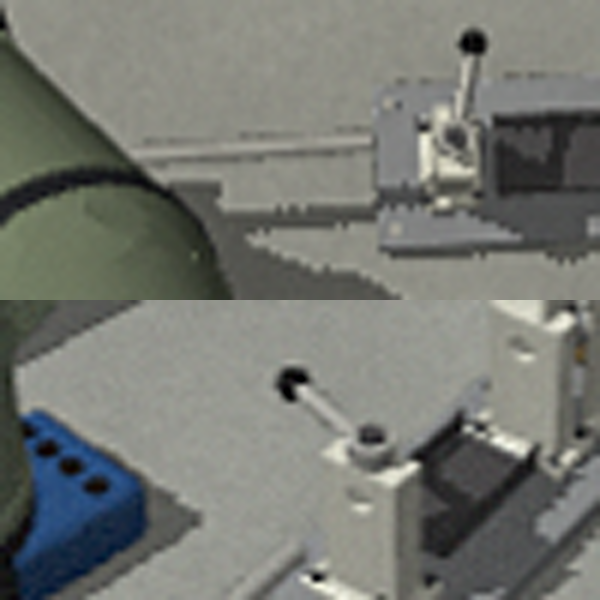

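The top view shows the rod from (150,155) to its tip at (372,141), pointing about 1 mm beside the hub (455,138). The side view shows the tip at (300,548) on a line that passes about 2 mm below the mouth (360,498), which matches my model. I'll correct this and start inserting.

Emit:
arm_command(
  delta_pos=[
    [-0.04, -0.03, 0.2],
    [-0.04, -0.02, 0.3],
    [0, 0, 0.16],
    [0, 0, 0],
  ],
  rotation=[
    [0.04, 0, 0.01],
    [0.04, 0, 0],
    [0, 0, 0],
    [0, 0, 0],
  ],
)

```text
clock: 16.4
position: [0.6009, 0.1912, 0.0657]
tool_rot: [2.09, 1.567, 0.569]
force: [-0.2, 0.5, -1.9]
grip_width: 0.0078
```

```bash
python3 -c "
from h import *
tipplan(-55);tiploc()"
```

```text
jaw 0.0496 pos [0.6009 0.1912 0.0657] shift [ 0.097 -0.019  1.269] rot [-0.023 -0.016 -0.028] F [-0.2  0.5 -1.9]
tip local mm -93.1 0.1 z 82.6 yaw err -0.0025 slope -0.0017
```

Emit:
arm_command(
  delta_pos=[
    [0.08, -0.01, 0.15],
    [0, 0, 0.25],
    [0, 0, 0.25],
    [0, 0, 0.25],
    [0, 0, 0.25],
    [0, 0, 0],
  ],
  rotation=[
    [0, 0, 0],
    [0, 0, 0],
    [0, 0, 0],
    [0, 0, 0],
    [0, 0, 0],
    [0, 0, 0],
  ],
)

```text
clock: 17.0
position: [0.602, 0.1795, 0.0669]
tool_rot: [2.789, 1.534, 1.282]
force: [-0.4, -1.2, -2.9]
grip_width: 0.0075
```

```bash
python3 -c "
from h import *
tipplan(45);tiploc();print(monitor.observe()['moment'])"
```

```text
jaw 0.0636 pos [0.602  0.1795 0.0669] shift [-0.009 -0.087  4.215] rot [ 0.112 -0.334 -0.121] F [-0.4 -1.2 -2.9]
tip local mm -80.9 3.5 z 76.4 yaw err 0.012 slope -0.0348
[0.09718571 0.00481951 0.00574061]
```

The rod was blocked at the pillar face. I'll recompute the rod-to-mouth offset properly from the saved images.

```bash
python3 - <<'E'
from h import *
from scipy.optimize import least_squares
np.set_printoptions(precision=2,suppress=True)
# pose when b pictures were taken
s=dict(position=np.array([.6005,.213,.0604]),tool_rot=np.array([-2.326,1.569,2.446]))
e,f=rodpts(s);print(e,f)
T=lambda u,v:np.array([200+u/6-.4,170+v/6-.4]);S=lambda u,v:np.array([205+u/6-.4,145+v/6-.4])
print("model tip top",(proj("top",e)-[200,170]+.4)*6,"obs (372,141); side",(proj("side",e)-[205,145]+.4)*6+[0,300],"obs (300,548)")
print("model 60mm back",(proj("top",e-.15*f)-[200,170]+.4)*6,"obs (150,155)",(proj("side",e-.05*f)-[205,145]+.4)*6+[0,300],"obs line at (235,598)")
a=AP[2];W=lambda x,y,z:np.array([AP[0]+(np.cos(a)*x-np.sin(a)*y)/1e3,AP[1]+(np.sin(a)*x+np.cos(a)*y)/1e3,z/1e3])
for nm,q in(("mouth",(-75,0,80)),("guide",(57,0,80)),("hub104",(-65,0,104)),("hub112",(-65,0,112)),("pil TL",(-75,20,98)),("pil TR",(-75,-20,98)),("pil BR top",(-55,-20,98)),("pilBL",(-55,20,98)),("ball",(-51,54,106)),("baseA",(-110,50,15)),("baseB",(-110,-50,15))):
    P=W(*q);print(nm,"top",(proj("top",P)-[200,170]+.4)*6,"side",(proj("side",P)-[205,145]+.4)*6+[0,300])
print(tri(T(372,141),S(300,248)))
E
```

```text
[ 0.61 -0.01  0.08] [ 0.06 -1.   -0.  ]
model tip top [366.47 144.27] obs (372,141); side [301.54 550.13] obs (300,548)
model 60mm back [103.64 162.03] obs (150,155) [232.38 615.08] obs line at (235,598)
mouth top [436.89 144.66] side [360.3  499.11]
guide top [669.71 130.63] side [523.92 347.33]
hub104 top [455.76 136.92] side [372.89 446.74]
hub112 top [456.2  134.63] side [372.72 433.09]
pil TL top [435.29 104.51] side [323.69 451.88]
pil TR top [439.89 175.03] side [396.41 486.42]
pil BR top top [475.71 172.88] side [422.59 461.94]
pilBL top [470.93 102.36] side [350.17 428.07]
ball top [474.54  39.67] side [294.96 381.92]
baseA top [370.86  82.65] side [230.97 602.21]
baseB top [380.95 248.39] side [405.97 692.14]
(array([ 0.61, -0.01,  0.07]), array([-0.11, -0.16,  0.15,  0.02]))
```

Emit:
arm_command(
  delta_pos=[
    [0, 0, -0.3],
    [0, 0, -0.3],
    [0, 0, 0],
    [0, 0, 0],
  ],
  rotation=[
    [0, 0, 0],
    [0, 0, 0],
    [0, 0, 0],
    [0, 0, 0],
  ],
)

```text
clock: 17.4
position: [0.6007, 0.1978, 0.0672]
tool_rot: [2.79, 1.535, 1.283]
force: [-0.5, -0.6, -3.0]
grip_width: 0.0077
```

```bash
echo 'OFF=np.array([-.0160,-.0035,.2235])' >> h.py; python3 -c "
from h import *
tipplan(-87);tiploc();print(monitor.observe()['moment'])
f=optics.grab_frame('top')[:,:,::-1].copy();g=optics.grab_frame('side')[:,:,::-1].copy()
cv2.imwrite('pics/c_t.png',f);cv2.imwrite('pics/c_s.png',g)
e,d=rodpts()
for n,im in(('top',f),('side',g)):
  D=cv2.absdiff(cv2.imread(f'pics/{n}0raw.png'),im).max(2).astype(np.float32)
  for b in (-.008,.004,.012,.02,.03,.04):
    P=e-b*d;p=proj(n,P);t=proj(n,P-.01*d)-p;t/=np.linalg.norm(t);m=np.array([-t[1],t[0]]);k=np.arange(-6,6.1,.5)
    for I in (cv2.cvtColor(im,6).astype(np.float32),D): print(n,b,m.round(1),cv2.remap(I,(p[0]+k*m[0]).astype(np.float32)[None],(p[1]+k*m[1]).astype(np.float32)[None],1)[0].round().astype(int))
"
```

```text
jaw 0.0634 pos [0.6007 0.1978 0.0672] shift [ 0.096 -0.096  0.327] rot [ 0.11  -0.321 -0.115] F [-0.5 -0.6 -3. ]
tip local mm -96.3 5.2 z 75.7 yaw err 0.0117 slope -0.0335
[0.19755492 0.00522887 0.00949376]
top -0.008 [-0.1 -1. ] [134 131 129 129 129 130 131 132 132 133 133 133 132 132 127 122 121 122
 123 126 129 132 132 131 132]
top -0.008 [-0.1 -1. ] [13 11 10 10 10 11 12 13 13 11 11 11 12 13 13 12 12 12 11 11 11 10 10 10
 11]
top 0.004 [-0.1 -1. ] [130 130 130 130 131 131 130 125 120 113 112 135 150 145 139 128 121 126
 129 129 128 127 128 138 147]
top 0.004 [-0.1 -1. ] [12 11 11 11 12 12 11  6  5 12 19 27 32 28 22 11  3  7 10 12 13 11 11 10
 10]
top 0.012 [-0.1 -1. ] [130 131 131 130 130 129 129 123 117 112 108 131 156 149 140 128 116 122
 130 133 136 142 148 142 133]
top 0.012 [-0.1 -1. ] [10 10 10 10 11 11 12  8  3  8 12 25 39 29 18 11  4  7 10 11 11 12 12 10
  8]
top 0.02 [-0.1 -1. ] [140 139 139 139 139 139 137 129 119 115 117 131 152 151 138 126 115 121
 137 143 143 141 139 138 138]
top 0.02 [-0.1 -1. ] [11 11 11 11 12 12 10 11 14 15 13 18 29 26 13 11 16 16 13 12 11 11 10 1
[... 1110 characters left out ...]
14 11 12 10 14 16 15
 15]
side 0.02 [-0.7 -0.7] [ 60  55  68  84 116 135 131 112  90  79  90 107 127 143 154 157 151 143
 141 148 149 149 149 149 150]
side 0.02 [-0.7 -0.7] [14 12 13 15 17 16 15 23 41 52 40 24 19 21 24 24 17 11 10 16 16 17 18 16
 15]
side 0.03 [-0.7 -0.7] [140 144 149 152 156 148 141 131 115  98  94 104 123 140 154 155 152 146
 145 145 148 151 154 156 156]
side 0.03 [-0.7 -0.7] [15 15 15 18 18 18 15 14 16 31 38 29 20 20 29 28 25 18 15 12 12 15 17 18
 16]
side 0.04 [-0.7 -0.7] [142 141 140 140 142 145 144 133 116  99  92 102 120 139 152 156 156 153
 150 148 148 149 151 151 151]
side 0.04 [-0.7 -0.7] [16 20 20 18 16 19 18 15 19 35 44 36 22 21 29 28 23 19 18 15 15 14 13 15
 15]
```

```bash
echo 'OFF=np.array([-.0148,-.0027,.2235])' >> h.py; python3 -c "
from h import *
tipplan(-88);tiploc()"
```

```text
jaw 0.0631 pos [0.6007 0.1978 0.0673] shift [ 0.058 -0.123  0.292] rot [ 0.107 -0.324 -0.116] F [-0.7  0.3 -2.6]
tip local mm -96.3 5.9 z 74.5 yaw err 0.0114 slope -0.0338
```

Emit:
arm_command(
  delta_pos=[
    [0.03, -0.06, 0.1],
    [0.03, -0.06, 0.1],
    [0, 0, 0.08],
    [0, 0, 0],
  ],
  rotation=[
    [0.06, -0.16, -0.06],
    [0.05, -0.16, -0.06],
    [0, 0, 0],
    [0, 0, 0],
  ],
)

```text
clock: 17.9
position: [0.5974, 0.1873, 0.0649]
tool_rot: [-0.46, 1.566, -1.981]
force: [0.5, 0.5, -2.3]
grip_width: 0.0077
```

```bash
python3 -c "
from h import *
tiploc();tipplan(-82)"
```

```text
tip local mm -86.4 -0.8 z 80.6 yaw err -0.0025 slope 0.0039
jaw 0.0496 pos [0.5974 0.1873 0.0649] shift [-0.008  0.009  0.145] rot [-0.024  0.037  0.018] F [ 0.5  0.5 -2.3]
```

Emit:
arm_command(
  delta_pos=[
    [0, 0.02, 0.15],
    [0, 0, 0.2],
    [0, 0, 0.2],
    [0, 0, 0.2],
    [0, 0, 0.2],
  ],
  rotation=[
    [-0.02, 0.03, 0.02],
    [0, 0, 0],
    [0, 0, 0],
    [0, 0, 0],
    [0, 0, 0],
  ],
)

```text
clock: 18.4
position: [0.5995, 0.1569, 0.065]
tool_rot: [2.016, 1.57, 0.497]
force: [-0.3, -0.1, -3.7]
grip_width: 0.0081
```

```bash
python3 -c "
from h import *
tiploc();tipplan(-40);print(monitor.observe()['moment'])"
```

```text
tip local mm -55.9 0.2 z 79.8 yaw err -0.0 slope -0.0002
jaw 0.0521 pos [0.5995 0.1569 0.065 ] shift [-0.005 -0.008  0.529] rot [-0.    -0.001 -0.003] F [-0.3 -0.1 -3.7]
[ 0.26869614  0.1364597  -0.16125095]
```

The tip is inside the first bore with no deflection. I'll go on towards the guide bore.

Emit:
arm_command(
  delta_pos=[
    [0, 0, 0.3],
    [0, 0, 0.3],
    [0, 0, 0.3],
    [0, 0, 0.3],
    [0, 0, 0.3],
    [0, 0, 0.3],
    [0, 0, 0.3],
    [0, 0, 0.3],
    [0, 0, 0.1],
  ],
  rotation=[
    [0, 0, 0],
    [0, 0, 0],
    [0, 0, 0],
    [0, 0, 0],
    [0, 0, 0],
    [0, 0, 0],
    [0, 0, 0],
    [0, 0, 0],
    [0, 0, 0],
  ],
)

```text
clock: 19.3
position: [0.6036, 0.0731, 0.0649]
tool_rot: [-0.077, 1.57, -1.598]
force: [-0.3, 0.2, -4.2]
grip_width: 0.0077
```

```bash
python3 -c "
from h import *
tiploc();tipplan(45);print(monitor.observe()['moment'],monitor.observe()['grip_width'])"
```

```text
tip local mm 28.0 -0.4 z 79.9 yaw err -0.002 slope 0.0009
jaw 0.0501 pos [0.6036 0.0731 0.0649] shift [-0.009  0.     0.566] rot [-0.019  0.009  0.001] F [-0.3  0.2 -4.2]
[ 0.34001731  0.10335229 -0.02342304] 0.007732387558981578
```

Emit:
arm_command(
  delta_pos=[
    [0, 0, 0.25],
    [0, 0, 0.25],
    [0, 0, 0.25],
    [0, 0, 0.2],
    [0, 0, 0.2],
    [0, 0, 0.15],
    [0, 0, 0],
  ],
  rotation=[
    [-0.02, 0.01, 0],
    [0, 0, 0],
    [0, 0, 0],
    [0, 0, 0],
    [0, 0, 0],
    [0, 0, 0],
    [0, 0, 0],
  ],
)

```text
clock: 20.0
position: [0.6041, 0.0424, 0.0641]
tool_rot: [-3.083, 1.556, 1.689]
force: [1.6, -9.2, -8.7]
grip_width: 0.0078
```

```bash
python3 -c "
from h import *
tiploc();tipplan(75);print(monitor.observe()['moment'],monitor.observe()['grip_width'])
f=optics.grab_frame('top');cv2.imwrite('pics/d_t.png',f[:,:,::-1]);g=optics.grab_frame('side');cv2.imwrite('pics/d_s.png',g[:,:,::-1])"
```

```text
tip local mm 58.9 0.6 z 75.7 yaw err 0.0075 slope -0.0144
jaw 0.0596 pos [0.6041 0.0424 0.0641] shift [-0.044  0.032  0.543] rot [ 0.072 -0.138  0.009] F [ 1.6 -9.2 -8.7]
[-2.07269314 -0.24852016 -0.17109468] 0.007769681366386522
```

Emit:
arm_command(
  delta_pos=[
    [-0.02, 0, -0.2],
    [-0.02, 0, -0.2],
    [0, 0, 0],
    [0, 0, 0],
  ],
  rotation=[
    [0.04, -0.07, 0],
    [0.04, -0.07, 0],
    [0, 0, 0],
    [0, 0, 0],
  ],
)

```text
clock: 20.5
position: [0.604, 0.0527, 0.0657]
tool_rot: [-0.073, 1.567, -1.594]
force: [-0.6, -0.7, -4.4]
grip_width: 0.0074
```

```bash
cat >> h.py <<'E'
def prof(n,im,bs,K=6):
    e,d=rodpts()
    for b in bs:
        P=e-b*d;p=proj(n,P);t=proj(n,P-.01*d)-p;t/=np.linalg.norm(t);m=np.array([-t[1],t[0]]);k=np.arange(-K,K+.1,.5)
        print(n,b,p.round(1),m.round(1),cv2.remap(cv2.cvtColor(im,cv2.COLOR_BGR2GRAY).astype(np.float32),(p[0]+k*m[0]).astype(np.float32)[None],(p[1]+k*m[1]).astype(np.float32)[None],1)[0].round().astype(int))
E
python3 -c "
from h import *
tiploc();tipplan(48);print(monitor.observe()['moment'],monitor.observe()['force'])
f=optics.grab_frame('top')[:,:,::-1].copy();g=optics.grab_frame('side')[:,:,::-1].copy()
cv2.imwrite('pics/e_t.png',f);cv2.imwrite('pics/e_s.png',g)
prof('top',f,(.002,.01,.02,.03,.045,.06,.075));prof('side',g,(.002,.01,.02,.03,.045,.06))
"
```

```text
tip local mm 48.3 -1.4 z 81.4 yaw err -0.0032 slope 0.0037
jaw 0.0489 pos [0.604  0.0527 0.0657] shift [ 0.018  0.022 -0.012] rot [-0.03   0.036  0.003] F [-0.6 -0.7 -4.4]
[ 0.17268682  0.08503752 -0.03684745] [-0.60025089 -0.69168686 -4.3745912 ]
top 0.002 [308.1 191.9] [-0.1 -1. ] [216 204 195 197 198 196 190 163 139 124 115 133 147 148 150 153 149 113
  85  96 109 132 149 133 121]
top 0.01 [305.8 192. ] [-0.1 -1. ] [ 81  79  76  81  83  76  70  70  71 100 130 144 158 145 130 113  97 105
 114 113 111 114 117 121 125]
top 0.02 [302.8 192.2] [-0.1 -1. ] [ 69  73  71  68  66  65  64  71  80 101 129 147 155 150 133  98  48  27
  28  39  57  81 109 124 128]
top 0.03 [299.9 192.4] [-0.1 -1. ] [ 65  73  70  68  67  67  70  75  91 107 127 144 150 151 137 114  63  27
  31  40  61  83 109 128 129]
top 0.045 [295.5 192.6] [-0.1 -1. ] [ 59  70  71  68  68  69  69  70  84 103 127 153 153 144 118  86  59  36
  31  32  52  77 103 129 133]
top 0.06 [291.1 192.9] [-0.1 -1. ] [ 40  42  43  40  38  36  38  49  65 100 132 152 164 151 131  91  57  41
  30  35  46  71  97 121 139]
top 0.075 [286.6 193.1
[... 252 characters left out ...]
147]
side 0.01 [288.7 155.7] [-0.7 -0.7] [ 91 106 124 136 146 154 141 111  89  95 113 133 147 155 158 147 140 138
 144 147 148 149 150 150 151]
side 0.02 [286.7 157.6] [-0.7 -0.7] [149 149 148 148 148 146 130 110  89  97 112 130 144 153 153 148 145 147
 151 152 152 153 152 153 153]
side 0.03 [284.6 159.4] [-0.7 -0.7] [147 147 145 144 143 142 123 100  79  90 107 127 141 154 158 155 152 151
 149 148 150 152 154 155 153]
side 0.045 [281.6 162.3] [-0.7 -0.7] [132 105  54  75  85  97 113 111  93  94 105 125 141 155 159 152 142 141
 148 151 151 149 148 148 148]
side 0.06 [278.5 165.1] [-0.7 -0.7] [ 71  69  63  53  42  39  43  47  62  84 106 123 137 150 156 157 153 149
 146 147 147 148 148 147 146]
```

Emit:
arm_command(
  delta_pos=[
    [0.04, -0.03, 0],
    [0.04, -0.03, 0],
    [0, 0, 0],
  ],
  rotation=[
    [-0.08, -0.1, 0],
    [-0.08, -0.09, 0],
    [0, 0, 0],
  ],
)

```text
clock: 20.9
position: [0.6022, 0.0521, 0.0632]
tool_rot: [-0.014, 1.546, -1.518]
force: [-0.1, 0.4, -3.1]
grip_width: 0.0076
```

```bash
python3 -c "
from h import *
tiploc();print(monitor.observe()['moment'],monitor.observe()['force'])
f=optics.grab_frame('top')[:,:,::-1].copy();g=optics.grab_frame('side')[:,:,::-1].copy()
prof('top',f,(.01,.02,.03,));prof('side',g,(.01,.02,.03))
"
```

```text
tip local mm 48.5 0.7 z 83.6 yaw err 0.0146 slope 0.0251
[ 0.52485073 -0.01419236 -0.01763434] [-0.1284384   0.36067016 -3.11435062]
top 0.01 [305.9 191.4] [-0.1 -1. ] [ 95  93  97  99  97  95  87  84  88  98 122 141 148 151 143 133 120 109
 110 111 114 117 122 125 125]
top 0.02 [302.9 191.6] [-0.1 -1. ] [ 66  69  68  66  67  67  67  67  81 100 125 152 153 146 121  90  60  31
  38  57  84 113 124 130 130]
top 0.03 [300.  191.9] [-0.1 -1. ] [ 63  68  70  69  67  67  67  69  79 104 129 152 163 148 124  79  45  36
  36  56  79 107 129 130 130]
side 0.01 [288.2 154.9] [-0.7 -0.7] [108 114 112 118 131 133 132 114  96  91 109 129 145 154 155 150 147 147
 148 149 149 150 150 149 151]
side 0.02 [286.2 156.8] [-0.7 -0.7] [152 150 149 149 149 143 133 111  96  95 108 127 145 154 157 155 152 153
 155 155 155 155 154 153 153]
side 0.03 [284.2 158.8] [-0.7 -0.7] [144 144 145 145 144 143 136 112  91  85 102 123 140 151 156 151 141 134
 140 149 152 152 151 150 148]
```

Emit:
arm_command(
  delta_pos=[
    [0, 0, 0.15],
    [0, 0, 0.15],
    [0, 0, 0.15],
    [0, 0, 0.15],
    [0, 0, 0],
  ],
  rotation=[
    [0, 0, 0],
    [0, 0, 0],
    [0, 0, 0],
    [0, 0, 0],
    [0, 0, 0],
  ],
)

```text
clock: 21.5
position: [0.6031, 0.0361, 0.0633]
tool_rot: [-0.023, 1.552, -1.527]
force: [2.6, -2.7, -5.6]
grip_width: 0.0075
```

```bash
python3 -c "
from h import *
tiploc();tipplan(75);print(monitor.observe()['moment'],monitor.observe()['force'])
"
```

```text
tip local mm 64.6 0.8 z 82.3 yaw err 0.0146 slope 0.0189
jaw 0.0667 pos [0.6031 0.0361 0.0633] shift [-0.058  0.077  0.339] rot [0.14  0.181 0.003] F [ 2.6 -2.7 -5.6]
[ 0.01138098 -0.20659754 -0.15195929] [ 2.62371874 -2.69693805 -5.60707265]
```

Emit:
arm_command(
  delta_pos=[
    [-0.02, 0, 0.1],
    [-0.02, 0, 0.1],
    [0, 0, 0.1],
    [0, 0, 0],
  ],
  rotation=[
    [0.02, 0.06, 0],
    [0.02, 0.05, 0],
    [0, 0, 0],
    [0, 0, 0],
  ],
)

```text
clock: 21.9
position: [0.6033, 0.035, 0.0634]
tool_rot: [3.034, 1.566, 1.53]
force: [1.0, -5.1, -5.7]
grip_width: 0.0075
```

```bash
python3 -c "
from h import *
tiploc();tipplan(80);print(monitor.observe()['moment'],monitor.observe()['force'])
f=optics.grab_frame('top')[:,:,::-1].copy();g=optics.grab_frame('side')[:,:,::-1].copy()
cv2.imwrite('pics/f_t.png',f);cv2.imwrite('pics/f_s.png',g)
a=AP[2]
# predicted pointer tip in images for pivot x, angle (local y about -8)
for px in (110,125,140):
  for th in (0,.35,.7):
    x=px+125*np.sin(th-.35);z=60+125*np.cos(th-.35);y=-8
    P=np.array([AP[0]+(np.cos(a)*x-np.sin(a)*y)/1e3,AP[1]+(np.sin(a)*x+np.cos(a)*y)/1e3,z/1e3]);print(px,th,proj('top',P).round(1),proj('side',P).round(1))
def v(x,y,z): return np.array([AP[0]+(np.cos(a)*x-np.sin(a)*y)/1e3,AP[1]+(np.sin(a)*x+np.cos(a)*y)/1e3,z/1e3])
print('plate top',[proj('top',v(x,-17,205)).round(1) for x in (70,100,170)])
t=f[176:206,300:350];s=g[90:165,270:325]
cv2.imwrite('pics/f.png',np.hstack([cv2.resize(t,(500,600),interpolation=cv2.INTER_CUBIC)[:0+600],np.zeros((600,5,3),np.uint8)]) if 0 else np.vstack([cv2.resize(t,None,fx=10,fy=10,interpolation=cv2.INTER_CUBIC)]))
"
```

```text
tip local mm 66.1 1.0 z 77.1 yaw err 0.0148 slope -0.0051
jaw 0.0669 pos [0.6033 0.035  0.0634] shift [-0.062  0.069  0.468] rot [ 0.142 -0.049 -0.005] F [ 1.  -5.1 -5.7]
[-1.09285456 -0.2887539  -0.22998752] [ 0.98411381 -5.09456633 -5.71214399]
110 0 [318.5 188.7] [297.5 123.6]
110 0.35 [332.6 187.5] [306.1 113.9]
110 0.7 [345.9 187. ] [314.2 109.1]
125 0 [323.3 188.4] [300.5 121. ]
125 0.35 [337.4 187.2] [309.  111.4]
125 0.7 [350.7 186.8] [316.9 106.6]
140 0 [328.1 188.1] [303.5 118.4]
140 0.35 [342.3 186.9] [311.9 108.9]
140 0.7 [355.5 186.5] [319.7 104.2]
plate top [array([321., 190.]), array([330.8, 189.4]), array([353.7, 188.1])]
```

The moment shows the nose is low: the rod droops about 0.02 rad relative to the tool. I'll put back the nose-up pitch and push on.

Emit:
arm_command(
  delta_pos=[
    [0, 0, -0.03],
    [0, 0, 0],
    [0, 0, 0.12],
    [0, 0, 0.12],
    [0, 0, 0],
  ],
  rotation=[
    [0, -0.13, 0],
    [0, -0.13, 0],
    [0, 0, 0],
    [0, 0, 0],
    [0, 0, 0],
  ],
)

```text
clock: 22.5
position: [0.6035, 0.0316, 0.0634]
tool_rot: [0.04, 1.548, -1.462]
force: [2.5, -6.0, -9.9]
grip_width: 0.0073
```

```bash
python3 -c "
from h import *
tiploc();print(monitor.observe()['moment'],monitor.observe()['force'])
"
```

```text
tip local mm 69.1 1.4 z 83.2 yaw err 0.0164 slope 0.0223
[-0.90167979 -0.51076508 -0.34164165] [ 2.51177767 -6.03320255 -9.92996766]
```

Emit:
arm_command(
  delta_pos=[
    [0.04, 0.02, 0],
    [0.03, 0.02, 0],
    [0, 0, 0],
  ],
  rotation=[
    [0.04, -0.06, 0],
    [0.04, -0.05, 0],
    [0, 0, 0],
  ],
)

```text
clock: 22.8
position: [0.6048, 0.0312, 0.0617]
tool_rot: [0.036, 1.534, -1.475]
force: [-1.3, 0.4, -4.0]
grip_width: 0.0077
```

```bash
python3 -c "
from h import *
tiploc();print(monitor.observe()['moment'],monitor.observe()['force'])
"
```

```text
tip local mm 69.2 0.6 z 84.6 yaw err 0.0074 slope 0.0365
[ 0.60528499  0.2354154  -0.16684736] [-1.30745199  0.37915499 -3.95401724]
```

Emit:
arm_command(
  delta_pos=[
    [0, 0, 0.1],
    [0, 0, 0.12],
    [0, 0, 0.12],
    [0, 0, 0],
  ],
  rotation=[
    [0, 0.02, 0],
    [0, 0, 0],
    [0, 0, 0],
    [0, 0, 0],
  ],
)

```text
clock: 23.2
position: [0.6053, 0.0201, 0.0622]
tool_rot: [0.032, 1.536, -1.479]
force: [-0.9, -0.1, -5.0]
grip_width: 0.0079
```

```bash
python3 -c "
from h import *
tiploc();print(monitor.observe()['moment'],monitor.observe()['force'])
f=optics.grab_frame('top')[:,:,::-1].copy();cv2.imwrite('pics/g_t.png',f);g=optics.grab_frame('side')[:,:,::-1].copy();cv2.imwrite('pics/g_s.png',g)
for nm,im in(('t',f),('s',g)):
  d=cv2.absdiff(im,cv2.imread(f'pics/f_{nm}.png')).max(2); w=d[170:200,305:360] if nm=='t' else d[95:170,285:325]
  print(nm,w.max(),[(int(c)+(305 if nm=='t' else 285),int(r)+(170 if nm=='t' else 95),int(w[r,c])) for r,c in np.argwhere(w>60)][:20])
"
```

```text
tip local mm 80.4 0.6 z 84.7 yaw err 0.0074 slope 0.0345
[ 0.28491922  0.0758852  -0.09763766] [-0.92183112 -0.06088778 -5.03392799]
t 71 [(309, 199, 71)]
s 34 []
```

The rod slid 11 mm with little force. Now I'll advance in small steps and watch for pointer changes by differencing frames.

```bash
cat > pt.py <<'E'
from h import *
import sys
tiploc();s=monitor.observe();print(s['clock'],s['moment'].round(2),s['force'].round(1))
for n,(r0,r1,c0,c1) in dict(top=(172,196,308,362),side=(95,165,285,325)).items():
    im=optics.grab_frame(n)[:,:,::-1].copy();cv2.imwrite(f"pics/{sys.argv[1]}_{n[0]}.png",im)
    ref=cv2.imread(f"pics/g_{n[0]}.png");d=(im.astype(int)-ref).sum(2)/3;w=d[r0:r1,c0:c1];i=np.argsort(-abs(w).ravel())[:8]
    print(n,"std",w.std().round(1),[(int(k%(c1-c0))+c0,int(k//(c1-c0))+r0,int(w.ravel()[k])) for k in i])
E
cat > /dev/null
```

Emit:
arm_command(
  delta_pos=[
    [0, 0, 0.1],
    [0, 0, 0.08],
    [0, 0, 0],
  ],
  rotation=[
    [0, 0, 0],
    [0, 0, 0],
    [0, 0, 0],
  ],
)

```text
clock: 23.6
position: [0.6054, 0.0154, 0.0623]
tool_rot: [0.024, 1.537, -1.486]
force: [-0.9, -0.5, -4.5]
grip_width: 0.0073
```

```bash
python3 pt.py p1
```

```text
tip local mm 85.1 0.6 z 84.6 yaw err 0.0081 slope 0.0336
23.6 [ 0.36  0.21 -0.14] [-0.9 -0.5 -4.5]
top std 4.7 [(314, 190, 84), (321, 189, 60), (321, 190, 56), (323, 190, -55), (319, 190, 45), (320, 190, -45), (313, 190, 31), (314, 191, 25)]
side std 6.7 [(300, 146, 111), (301, 145, -87), (301, 144, -85), (299, 146, 83), (295, 128, 81), (301, 146, -70), (300, 147, 64), (302, 148, -58)]
```

```bash
python3 -c "
import cv2
for k in ('top0raw','g_t','p1_t'):
  im=cv2.cvtColor(cv2.imread(f'pics/{k}.png'),6); print(k)
  for r in range(186,193): print(r,im[r,310:358].tolist())
"
```

```text
top0raw
186 [112, 117, 183, 180, 186, 187, 164, 109, 119, 121, 119, 118, 119, 118, 115, 118, 119, 119, 115, 120, 118, 118, 118, 113, 114, 115, 117, 117, 118, 122, 56, 79, 138, 129, 124, 127, 129, 132, 128, 126, 124, 127, 126, 126, 127, 125, 124, 126]
187 [139, 112, 191, 184, 183, 187, 168, 109, 114, 114, 117, 116, 115, 115, 114, 117, 118, 115, 118, 115, 119, 116, 116, 117, 115, 119, 114, 117, 119, 125, 50, 79, 137, 128, 126, 129, 134, 130, 126, 124, 121, 126, 128, 126, 124, 129, 126, 126]
188 [115, 111, 193, 182, 182, 182, 155, 107, 113, 113, 116, 114, 114, 113, 113, 113, 115, 114, 114, 113, 114, 117, 114, 115, 115, 116, 115, 111, 115, 120, 47, 66, 90, 130, 121, 127, 135, 127, 129, 125, 126, 128, 126, 126, 125, 129, 128, 126]
189 [101, 114, 198, 191, 187, 190, 171, 66, 113, 107, 120, 88, 112, 112, 108, 111, 110, 108, 109, 109, 108, 110, 109, 113, 129, 129, 132, 135, 154, 153, 118, 123, 126, 178, 155, 127, 128, 122, 126, 128, 129, 127, 125, 125, 127, 125, 123, 126]
190 [101, 113, 181, 161, 107, 193, 188, 78, 129, 132, 159, 132, 153, 150, 154, 171, 172, 171, 176, 193, 191, 189, 187, 16
[... 3260 characters left out ...]
, 198, 205, 200, 202, 202, 75, 105, 152, 131, 198, 160, 107, 167, 184, 183, 181, 185, 205, 201, 202, 201, 175, 180, 181, 179, 149, 159, 159, 155, 155, 151, 144, 152, 135, 138, 133, 138, 136, 136, 136, 133, 134, 135, 134, 135, 134]
191 [140, 125, 190, 182, 214, 190, 191, 167, 171, 156, 148, 169, 156, 140, 135, 144, 143, 145, 142, 133, 135, 132, 133, 117, 118, 119, 117, 102, 103, 103, 102, 103, 99, 107, 134, 135, 138, 138, 137, 136, 133, 136, 135, 136, 136, 133, 136, 135]
192 [144, 133, 143, 113, 131, 113, 114, 119, 119, 101, 100, 101, 102, 103, 83, 85, 85, 87, 87, 75, 75, 77, 74, 75, 75, 76, 79, 78, 78, 76, 77, 74, 79, 137, 138, 134, 137, 134, 139, 134, 134, 134, 134, 133, 132, 134, 137, 133]
```

Emit:
arm_command(
  delta_pos=[
    [0, 0, 0.07],
    [0, 0, 0],
  ],
  rotation=[
    [0, 0, 0],
    [0, 0, 0],
  ],
)

```text
clock: 23.9
position: [0.6055, 0.0134, 0.0623]
tool_rot: [0.018, 1.537, -1.493]
force: [-1.6, -2.4, -4.9]
grip_width: 0.0078
```

```bash
cat > rows.py <<'E'
import cv2,sys
for k in sys.argv[1:]:
    im=cv2.imread(f'pics/{k}_t.png').astype(int); g=cv2.imread('pics/g_t.png').astype(int)
    for r in (189,190,191): print(k,r,((im-g).sum(2)//3)[r,310:350].tolist())
    im=cv2.imread(f'pics/{k}_s.png').astype(int); g=cv2.imread('pics/g_s.png').astype(int);d=(im-g).sum(2)//3
    for r in range(100,162): 
        c=[(int(i)+285,int(d[r,285+i])) for i in range(40) if abs(d[r,285+i])>30]
        if c: print(k,'side',r,c)
E
python3 pt.py p2; python3 rows.py p1 p2
```

```text
tip local mm 87.1 0.6 z 84.6 yaw err 0.0083 slope 0.0337
23.9 [ 0.14  0.07 -0.13] [-1.6 -2.4 -4.9]
top std 4.3 [(314, 190, 85), (319, 190, 50), (321, 189, 48), (326, 189, -38), (327, 189, -38), (313, 190, 30), (326, 190, -30), (314, 191, 25)]
side std 6.8 [(300, 146, 154), (299, 146, 100), (295, 128, 80), (300, 147, 78), (302, 145, -68), (302, 147, -64), (302, 148, -57), (295, 129, 55)]
p1 189 [-1, -2, -4, -4, -5, -2, -2, 2, -1, -4, -8, 60, 15, -24, 1, -1, 0, 0, -1, 0, 0, -1, 0, 2, -2, 2, -1, 0, 1, -1, -2, -2, -1, 0, -2, 1, -3, 0, -3, -1]
p1 190 [-1, 10, 4, 31, 84, -5, 1, -3, 8, 45, -45, 56, -3, -56, 4, -1, -1, -2, -1, 2, -3, -2, -2, 1, -2, -1, 0, -2, -2, 0, 2, -1, -1, 0, 2, -1, -1, -2, 1, -1]
p1 191 [-2, 4, -3, 11, 25, -3, -3, -2, 3, 17, -17, 14, -4, -17, 1, 1, 2, 2, -1, 0, 1, -2, -2, -1, 0, 1, -1, 1, -2, 0, 0, 0, -1, -1, -1, -2, 2, 0, -2, 3]
p1 side 127 [(295, 39)]
p1 side 128 [(294, 33), (295, 81)]
p1 side 129 [(295, 53)]
p1 side 130 [(295, 51)]
p1 side 143 [(303, 32)]
p1 side 144 [(301, -86), (303, 40)]
p1 side 145 [(301, -88), (302, -42), (303, 46)]
p1 side 146 [(299, 83), (300,
[... 235 characters left out ...]
2, 0, -1, -6, -1, -3, -1, -1, 0, -2, -1, -2, -2, -1, 1, -1, 1, 0, -2]
p2 190 [-1, 22, 3, 30, 85, -5, 0, -1, 8, 50, -8, 20, 11, -19, 3, -2, -30, -5, 1, 3, -1, -1, -2, 0, -3, -1, 2, 0, 0, 2, -1, 0, -3, -1, -2, 0, 0, -1, -1, -2]
p2 191 [0, 7, -3, 12, 25, -4, -2, -3, 1, 17, -2, -2, 2, -5, -1, 1, -8, 2, 2, 2, -3, -2, -2, 0, 0, 1, 2, 1, -2, -1, 1, 0, -1, -2, 3, 0, 1, -2, -1, 3]
p2 side 127 [(295, 37)]
p2 side 128 [(295, 80)]
p2 side 129 [(295, 55)]
p2 side 130 [(295, 53)]
p2 side 144 [(301, -47), (302, -54)]
p2 side 145 [(300, 34), (301, -32), (302, -69)]
p2 side 146 [(299, 100), (300, 154), (303, 48)]
p2 side 147 [(300, 78), (301, 38), (302, -64)]
p2 side 148 [(302, -58)]
p2 side 156 [(301, -31)]
```

Emit:
arm_command(
  delta_pos=[
    [0, 0, 0.025],
    [0, 0, 0],
  ],
  rotation=[
    [0, 0, 0],
    [0, 0, 0],
  ],
)

```text
clock: 24.2
position: [0.6055, 0.0129, 0.0623]
tool_rot: [0.019, 1.537, -1.492]
force: [-0.9, -0.3, -4.5]
grip_width: 0.0077
```

```bash
python3 pt.py p3; python3 rows.py p3 | grep -v side; python3 -c "
import cv2,numpy as np
t=[cv2.imread(f'pics/{k}_t.png')[180:198,305:345] for k in('g','p3')]
s=[cv2.imread(f'pics/{k}_s.png')[98:165,282:322] for k in('g','p3')]
T=np.hstack([cv2.resize(x,(395,178),interpolation=cv2.INTER_NEAREST) for x in t]);S=np.hstack([cv2.resize(x,(240,402),interpolation=cv2.INTER_CUBIC) for x in s]+[np.zeros((402,310,3),np.uint8)])
cv2.imwrite('pics/ptr.png',np.vstack([T,S]))"
```

```text
tip local mm 87.6 0.6 z 84.6 yaw err 0.0085 slope 0.0335
24.2 [ 0.39  0.17 -0.13] [-0.9 -0.3 -4.5]
top std 4.5 [(314, 190, 86), (319, 190, 51), (328, 189, -40), (327, 189, -39), (322, 189, 39), (322, 190, 37), (321, 189, 34), (327, 190, -32)]
side std 6.7 [(300, 146, 160), (299, 146, 94), (300, 147, 78), (295, 128, 78), (302, 145, -66), (302, 147, -63), (302, 148, -56), (295, 130, 52)]
p3 189 [-3, -2, -2, -5, -6, -5, -2, 0, -3, -5, -19, 34, 39, -22, -2, 1, -2, -40, -41, 3, 1, -4, -1, 2, -1, -1, -2, -2, 2, 0, 0, 0, -1, 1, 0, 4, -1, 0, -2, -1]
p3 190 [4, 20, 3, 29, 86, -4, 0, -2, 8, 51, -10, 17, 37, -25, 3, 1, -4, -33, -6, 7, 1, -1, -1, -1, 0, 0, 2, 2, -2, 2, -2, -4, -2, -1, -1, 1, -4, -1, -2, -3]
p3 191 [1, 7, -1, 10, 27, -4, -4, -1, 1, 17, -4, 2, 9, -6, -1, 1, 3, -9, 2, 2, -2, 0, 2, -2, 1, 0, 3, -2, -1, 0, 1, 1, -1, 0, 0, -2, 1, -2, -1, 2]
```

View pics/ptr.png

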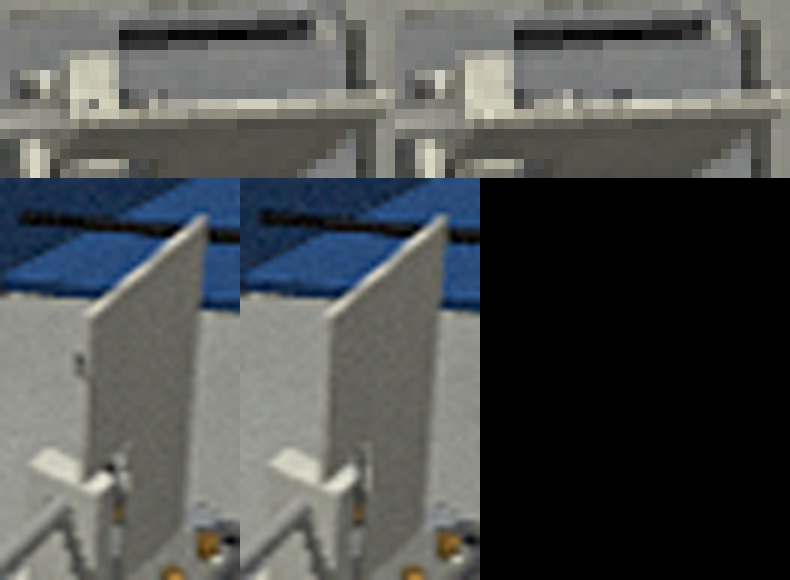

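The pointer head moved from column 314 at rest to 327.5 in the top view (expected about 328 at zero), so it reads about 0.33 rad. I'll release the rod, back off upward and recheck.

Emit:
arm_command(
  delta_pos=[
    [0, 0, 0],
    [0, 0, 0],
    [0, 0, 0],
    [0, 0, 0],
    [0, 0, 0],
  ],
  rotation=[
    [0, 0, 0],
    [0, 0, 0],
    [0, 0, 0],
    [0, 0, 0],
    [0, 0, 0],
  ],
  gripper=0,
)

```text
clock: 24.8
position: [0.607, 0.0126, 0.0636]
tool_rot: [0.107, 1.536, -1.403]
force: [-0.4, -0.6, 0.1]
grip_width: 0.0424
```

```bash
python3 pt.py p4; python3 rows.py p4 | grep -v side
```

```text
tip local mm 88.0 2.1 z 86.1 yaw err 0.0088 slope 0.0345
24.8 [ 0.06 -0.02  0.02] [-0.4 -0.6  0.1]
top std 4.9 [(314, 190, 87), (321, 189, 60), (308, 194, -46), (319, 190, 45), (321, 190, 41), (325, 189, -38), (308, 190, 31), (313, 190, 30)]
side std 7.2 [(300, 146, 141), (299, 146, 88), (295, 128, 81), (300, 147, 71), (302, 145, -67), (301, 144, -65), (302, 147, -62), (302, 148, -55)]
p4 189 [0, -1, -4, -6, -4, -4, -2, 10, 18, 4, -7, 60, 7, -16, -3, -39, -29, 1, -1, -1, 1, -2, -1, 2, -4, 0, -2, -3, 1, 1, 1, 1, -2, -1, -1, 1, 0, 0, -2, -2]
p4 190 [-20, 14, 1, 30, 87, -5, -1, -5, 6, 45, -13, 41, 8, -21, -1, -30, -8, 2, 0, 3, -1, -2, 0, 0, -2, -1, -1, 1, 0, 3, -2, -3, -2, 0, 0, 1, -1, 0, -4, -1]
p4 191 [-9, 4, -3, 13, 28, -5, -3, -5, -1, 16, -6, 6, 1, -7, -2, -8, 3, 3, 0, 0, -1, 1, -1, 0, 0, 1, 2, 1, -2, 0, -1, -2, 0, -2, 1, -2, 5, 0, -2, 2]
```

Releasing let the rod creep back about 1 mm (head at 325.4, about 0.28 rad). I'll regrip and advance about 2 mm to recentre it.

Emit:
arm_command(
  delta_pos=[
    [0, 0, 0],
    [0, 0, 0],
    [0, 0, 0],
    [0, 0, 0],
    [0, 0, 0],
    [0, 0, 0],
  ],
  rotation=[
    [0, 0, 0],
    [0, 0, 0],
    [0, 0, 0],
    [0, 0, 0],
    [0, 0, 0],
    [0, 0, 0],
  ],
  gripper=1,
  grip_force=60,
)

```text
clock: 25.5
position: [0.6064, 0.0126, 0.0635]
tool_rot: [0.072, 1.536, -1.438]
force: [-1.1, 0.0, 1.8]
grip_width: 0.0096
```

```bash
python3 pt.py p5; python3 rows.py p5 | grep -v side|grep -v 191
```

```text
tip local mm 87.9 1.5 z 86.0 yaw err 0.0086 slope 0.0345
25.5 [-0.03  0.35 -0.15] [-1.1  0.   1.8]
top std 4.8 [(314, 190, 84), (321, 189, 57), (319, 190, 44), (308, 194, -43), (321, 190, 41), (318, 190, 35), (325, 189, -34), (325, 190, -30)]
side std 7.1 [(300, 146, 138), (299, 146, 86), (295, 128, 79), (300, 147, 73), (301, 144, -66), (302, 147, -65), (302, 145, -62), (302, 148, -57)]
p5 189 [0, -2, -3, -4, -4, -3, -4, 10, 16, 1, -8, 57, 7, -16, -3, -35, -30, 2, -2, 0, 1, -3, -2, 0, -2, 2, -3, -2, 2, 2, -2, 0, 0, -1, -4, 1, 1, -1, -1, -1]
p5 190 [-16, 18, 3, 29, 84, -2, 0, -2, 35, 44, -13, 41, 8, -21, 0, -30, -5, 3, 0, 3, -1, -2, -2, 0, -3, -1, -1, 1, -2, 1, -1, -3, -1, -1, 3, -2, -3, -1, -2, -1]
```

Emit:
arm_command(
  delta_pos=[
    [0, 0, 0.08],
    [0, 0, 0],
    [0, 0, 0],
  ],
  rotation=[
    [0, 0, 0],
    [0, 0, 0],
    [0, 0, 0],
  ],
)

```text
clock: 25.9
position: [0.6065, 0.0104, 0.0636]
tool_rot: [0.072, 1.537, -1.438]
force: [-1.8, 1.3, 1.5]
grip_width: 0.0097
```

```bash
python3 pt.py p6; python3 rows.py p6 | grep -v side|grep -v 191
```

```text
tip local mm 90.1 1.5 z 86.0 yaw err 0.0089 slope 0.0341
25.9 [ 0.35  0.33 -0.13] [-1.8  1.3  1.5]
top std 4.5 [(314, 190, 87), (319, 190, 48), (322, 189, 44), (329, 189, -39), (322, 190, 37), (330, 189, -33), (313, 190, 29), (314, 191, 26)]
side std 6.9 [(300, 146, 170), (295, 128, 80), (299, 146, 73), (301, 146, 60), (300, 147, 52), (302, 145, -52), (295, 130, 51), (302, 148, -51)]
p6 189 [0, -2, -4, -5, -7, -3, -1, 10, 18, 3, -13, 25, 44, -13, -2, -3, 2, 3, -3, -40, -34, -2, -3, 1, -1, 1, 0, -3, 2, 2, -1, 1, -1, 0, 0, 2, -1, -1, -3, 0]
p6 190 [-13, 16, 2, 29, 87, -5, 0, -3, 10, 48, -12, -6, 37, -9, 0, -1, 1, -3, -20, -3, -5, 0, 1, -2, -1, 0, -1, 3, -1, 2, 0, -4, -1, -2, -2, -2, -3, 0, -4, 0]
```

Emit:
arm_command(
  delta_pos=[
    [0, 0, 0],
    [0, 0, 0],
    [0, 0, 0],
    [0, 0, 0],
    [0, 0, 0],
  ],
  rotation=[
    [0, 0, 0],
    [0, 0, 0],
    [0, 0, 0],
    [0, 0, 0],
    [0, 0, 0],
  ],
  gripper=0,
)

```text
clock: 26.5
position: [0.607, 0.0101, 0.0636]
tool_rot: [0.101, 1.536, -1.409]
force: [-0.4, -0.9, 0.1]
grip_width: 0.0423
```

```bash
python3 pt.py p7; python3 rows.py p7 | grep -v side|grep -v 191
```

```text
tip local mm 90.5 2.1 z 86.1 yaw err 0.009 slope 0.0344
26.5 [ 0.03 -0.02 -0.01] [-0.4 -0.9  0.1]
top std 4.8 [(314, 190, 86), (322, 189, 44), (308, 194, -39), (319, 190, 38), (322, 190, 37), (329, 189, -37), (330, 189, -32), (313, 190, 31)]
side std 7.4 [(300, 146, 170), (295, 128, 80), (299, 146, 79), (301, 146, 58), (295, 130, 54), (295, 129, 53), (300, 147, 52), (303, 146, 51)]
p7 189 [-3, -2, -2, -6, -3, -4, -1, 10, 18, 3, -11, 24, 44, -15, 0, -1, -1, 2, -1, -38, -33, -2, 0, 3, -2, 1, -2, -1, 2, 0, -2, 0, -1, -1, 0, 2, 0, -2, 1, -4]
p7 190 [-23, 14, 4, 31, 86, -6, -1, -3, 17, 38, -8, -4, 37, -9, 1, -1, 1, -1, -20, -4, -6, 0, -1, -3, -4, -1, 0, -1, 0, 2, -1, -2, -1, 0, -2, 2, 0, -2, 0, -1]
```

The pointer now stays at 329.4 (about 0.38 rad) after release. I'll rise, close the fingers and go to the lever.

Emit:
arm_command(
  delta_pos=[
    [-0.4, 0, 0],
    [-0.7, 0, 0],
    [-0.8, 0, 0],
    [-0.9, 0, 0],
    [-0.8, 0, 0],
    [0, 0, 0],
  ],
  rotation=[
    [0, 0, 0],
    [0, 0, 0],
    [0, 0, 0],
    [0, 0, 0],
    [0, 0, 0],
    [0, 0, 0],
  ],
)

```text
clock: 27.2
position: [0.6061, 0.0146, 0.1794]
tool_rot: [0.108, 1.537, -1.401]
force: [-0.2, -0.6, 0.2]
grip_width: 0.0422
```

```bash
cat >> h.py <<'E'
def loc(x,y,z,yaw=0):
    a=AP[2];P=np.array([AP[0]+(np.cos(a)*x-np.sin(a)*y)/1e3,AP[1]+(np.sin(a)*x+np.cos(a)*y)/1e3,z/1e3]);return plan(P,a+yaw+np.pi/2)
def where():
    s=monitor.observe();d=s['position'][:2]-AP[:2];c,q=np.cos(AP[2]),np.sin(AP[2]);print("tcp local",((c*d[0]+q*d[1])*1e3).round(1),((-q*d[0]+c*d[1])*1e3).round(1),s['clock'])
E
python3 -c "
from h import *
where();loc(-86,63,150,-.26);loc(-86,63,95,-.26);print(monitor.observe()['qpos'].round(2))"
```

```text
tcp local -137.0 2.2 27.2
jaw 0.0623 pos [0.6061 0.0146 0.1794] shift [1.046 2.007 1.686] rot [ 2.579  0.316 -0.078] F [-0.2 -0.6  0.2]
jaw 0.0623 pos [0.6061 0.0146 0.1794] shift [2.878 2.001 1.625] rot [ 2.579  0.316 -0.078] F [-0.2 -0.6  0.2]
[ 0.19  0.57 -0.48  1.68  0.35  0.98 -0.36]
```

Emit:
arm_command(
  delta_pos=[
    [0, 0.3, 0.1],
    [0, 0.35, 0.1],
    [0.1, 0.35, 0.2],
    [0.15, 0.3, 0.2],
    [0.2, 0.3, 0.2],
    [0.2, 0.2, 0.2],
    [0.2, 0.2, 0.2],
    [0.15, 0.2, 0.2],
    [0, 0, 0],
  ],
  rotation=[
    [0.32, 0.04, -0.01],
    [0.32, 0.04, -0.01],
    [0.32, 0.04, -0.01],
    [0.32, 0.04, -0.01],
    [0.32, 0.04, -0.01],
    [0.32, 0.04, -0.01],
    [0.32, 0.04, -0.01],
    [0.32, 0.04, -0.01],
    [0, 0, 0],
  ],
  gripper=1,
)

```text
clock: 28.1
position: [0.6731, -0.0366, 0.1445]
tool_rot: [-1.88, 1.565, 2.599]
force: [-0.6, -0.5, 0.9]
grip_width: 0.0001
```

```bash
python3 -c "
from h import *
where();loc(-86,61,95,-.26);print(monitor.observe()['grip_width'])"
```

```text
tcp local -82.4 66.3 28.1
jaw -0.2328 pos [ 0.6731 -0.0366  0.1445] shift [ 1.65  -0.197 -0.063] rot [-0.238 -0.016  0.049] F [-0.6 -0.5  0.9]
7.459643291368628e-05
```

Emit:
arm_command(
  delta_pos=[
    [0.3, -0.1, -0.06],
    [0.4, -0.1, 0],
    [0.4, 0, 0],
    [0.4, 0, 0],
    [0.15, 0, 0],
    [0, 0, 0],
  ],
  rotation=[
    [-0.12, 0, 0.02],
    [-0.12, 0, 0.02],
    [0, 0, 0],
    [0, 0, 0],
    [0, 0, 0],
    [0, 0, 0],
  ],
)

```text
clock: 28.7
position: [0.6659, -0.0315, 0.0904]
tool_rot: [-2.519, 1.568, 1.991]
force: [-0.1, 0.7, -0.1]
grip_width: -0.0002
```

```bash
python3 -c "
from h import *
where();loc(-70,59,95,-.26);print(monitor.observe()['moment'])"
```

```text
tcp local -87.9 59.5 28.7
jaw -0.2022 pos [ 0.6659 -0.0315  0.0904] shift [-0.156  0.135  0.58 ] rot [ 0.054 -0.021  0.015] F [-0.1  0.7 -0.1]
[-0.01564442 -0.00367096 -0.01560482]
```

Emit:
arm_command(
  delta_pos=[
    [0, 0.06, 0.3],
    [0, 0.06, 0.28],
    [0, 0.06, 0.18],
    [0, 0.06, 0.18],
    [0, 0.06, 0.18],
    [0, 0.06, 0.18],
    [0, 0.06, 0.18],
    [0, 0, 0],
  ],
  rotation=[
    [0.02, 0, 0],
    [0.02, 0, 0],
    [0.95, 0, 0],
    [0.95, 0, 0],
    [0.95, 0, 0],
    [0.95, 0, 0],
    [0.95, 0, 0],
    [0, 0, 0],
  ],
)

```text
clock: 29.5
position: [0.6648, -0.0838, 0.0931]
tool_rot: [3.141, 1.566, 0.843]
force: [0.2, -0.3, 0.1]
grip_width: -0.0003
```

```bash
cat > lev.py <<'E'
from h import *
import sys
where();s=monitor.observe();a=AP[2];R=Ro.from_euler('xyz',s['tool_rot']).as_matrix();print("tool yaw rel",np.arctan2(R[1,2],R[0,2])-a,s['force'].round(1),s['position'][2])
im=optics.grab_frame("top")[:,:,::-1].copy();cv2.imwrite(f"pics/{sys.argv[1]}_t.png",im);im2=optics.grab_frame("side")[:,:,::-1].copy();cv2.imwrite(f"pics/{sys.argv[1]}_s.png",im2)
for n,g in(("top",im),("side",im2)):
    best=[]
    for th in np.arange(0,1.55,.05):
        x,y=-65+55*np.sin(th),55*np.cos(th);P=np.array([AP[0]+(np.cos(a)*x-np.sin(a)*y)/1e3,AP[1]+(np.sin(a)*x+np.cos(a)*y)/1e3,.106])
        u=proj(n,P).astype(np.float32);best.append(int(cv2.getRectSubPix(g.astype(np.float32).mean(2).astype(np.float32),(3,3),tuple(float(q) for q in u)).mean()))
    print(n,"darkness vs theta",best)
th=[np.nan]
E
python3 lev.py l1
```

```text
tcp local -35.7 55.7 29.5
tool yaw rel -0.7787336312383655 [ 0.2 -0.3  0.1] 0.093116670645978
top darkness vs theta [76, 82, 88, 89, 93, 97, 99, 102, 103, 105, 106, 107, 109, 110, 111, 111, 112, 112, 113, 113, 113, 114, 114, 114, 114, 114, 114, 115, 115, 115, 115]
side darkness vs theta [140, 140, 139, 138, 136, 128, 115, 98, 83, 72, 67, 71, 78, 66, 52, 41, 39, 37, 54, 92, 128, 141, 140, 139, 139, 139, 140, 139, 138, 137, 138]
```

Emit:
arm_command(
  delta_pos=[
    [0, 0, 0.2],
    [0, 0, 0.2],
    [0, 0, 0.2],
    [0, 0.02, 0.2],
    [0, 0],
  ],
  rotation=[
    [0.95, 0, 0],
    [0.95, 0, 0],
    [0.95, 0, 0],
    [0.95, 0, 0],
    [0, 0, 0],
  ],
)

```text
schema error: expected 3 numbers
```

```bash
python3 lev.py l2
```

```text
tcp local -36.5 55.9 29.6
tool yaw rel -0.7730129417075875 [-0.3  0.2  0.2] 0.0930679198500671
top darkness vs theta [72, 80, 88, 91, 94, 98, 101, 103, 105, 106, 107, 108, 109, 110, 111, 112, 112, 113, 113, 114, 114, 114, 114, 115, 115, 115, 114, 115, 115, 115, 115]
side darkness vs theta [139, 139, 139, 138, 135, 125, 109, 90, 73, 61, 58, 67, 78, 65, 51, 40, 39, 38, 55, 92, 126, 140, 139, 139, 139, 140, 139, 139, 139, 139, 139]
```

Emit:
arm_command(
  delta_pos=[
    [0, 0, 0.2],
    [0, 0, 0.2],
    [0, 0, 0.2],
    [0, 0.02, 0.2],
    [0, 0, 0],
  ],
  rotation=[
    [0.95, 0, 0],
    [0.95, 0, 0],
    [0.95, 0, 0],
    [0.95, 0, 0],
    [0, 0, 0],
  ],
)

```text
clock: 30.2
position: [0.6486, -0.0977, 0.0933]
tool_rot: [-2.936, 1.562, 0.654]
force: [0.2, -0.8, 0.2]
grip_width: 0.0005
```

```bash
python3 lev.py l3
```

```text
tcp local -22.6 38.7 30.2
tool yaw rel -1.1740222032632643 [ 0.2 -0.8  0.2] 0.09331052544103736
top darkness vs theta [111, 84, 67, 61, 79, 88, 93, 94, 94, 97, 99, 101, 103, 105, 106, 107, 107, 108, 108, 109, 110, 110, 110, 110, 110, 110, 111, 111, 112, 112, 112]
side darkness vs theta [139, 139, 138, 138, 138, 137, 137, 136, 136, 137, 138, 137, 122, 92, 60, 41, 33, 33, 45, 60, 64, 54, 43, 35, 25, 37, 70, 110, 133, 139, 139]
```

Emit:
arm_command(
  delta_pos=[
    [0, 0, 0.2],
    [0, 0, 0.2],
    [0, 0, 0],
  ],
  rotation=[
    [0.95, 0, 0],
    [0.95, 0, 0],
    [0, 0, 0],
  ],
)

```text
clock: 30.6
position: [0.6393, -0.1011, 0.0934]
tool_rot: [-2.793, 1.56, 0.609]
force: [-0.2, -0.8, 0.0]
grip_width: 0.0002
```

```bash
python3 lev.py l4
```

```text
tcp local -19.7 29.3 30.6
tool yaw rel -1.3623141706792232 [-0.2 -0.8  0. ] 0.09338154837278904
top darkness vs theta [97, 63, 37, 40, 77, 105, 119, 117, 100, 96, 97, 100, 102, 103, 104, 105, 106, 107, 108, 108, 109, 109, 109, 109, 109, 110, 110, 110, 110, 110, 110]
side darkness vs theta [139, 140, 139, 139, 138, 138, 137, 137, 136, 136, 137, 137, 137, 138, 133, 110, 73, 39, 25, 19, 25, 41, 62, 71, 64, 49, 33, 26, 22, 34, 68]
```

The lever is at about 1.4 rad. I'll back off and check.

Emit:
arm_command(
  delta_pos=[
    [0, 0, -0.4],
    [0, 0, -0.6],
    [-0.3, 0, -0.3],
    [-0.8, 0, 0],
    [-0.9, 0, 0],
    [-0.9, 0, 0],
    [-0.9, 0, 0],
    [0, 0, 0],
  ],
  rotation=[
    [0, 0, 0],
    [0, 0, 0],
    [0, 0, 0],
    [0, 0, 0],
    [0, 0, 0],
    [0, 0, 0],
    [0, 0, 0],
    [0, 0, 0],
  ],
)

```text
clock: 31.5
position: [0.6778, -0.0883, 0.2092]
tool_rot: [-2.069, 1.562, 1.373]
force: [1.1, 0.1, -0.6]
grip_width: 0.0
```

```bash
python3 -c "from h import *
where();loc(-200,60,220,-1.3)"
```

```text
tcp local -30.5 68.4 31.5
jaw -1.27 pos [ 0.6778 -0.0883  0.2092] shift [-0.312 -5.547 -1.12 ] rot [-0.211 -0.04   0.072] F [ 1.1  0.1 -0.6]
```

Now I'll clear the camera's view, moving toward local -x (tool -y), and check the pointer and lever.

Emit:
arm_command(
  delta_pos=[
    [-0.1, -0.8, 0],
    [-0.1, -0.9, 0],
    [-0.1, -0.9, 0],
    [0, -0.9, 0],
    [0, -0.9, 0],
    [0, -0.9, 0],
    [0, -0.9, 0],
    [0, -0.8, 0],
    [0, 0, 0],
  ],
  rotation=[
    [0, 0, 0],
    [0, 0, 0],
    [0, 0, 0],
    [0, 0, 0],
    [0, 0, 0],
    [0, 0, 0],
    [0, 0, 0],
    [0, 0, 0],
    [0, 0, 0],
  ],
)

```text
clock: 32.4
position: [0.6094, 0.1197, 0.2154]
tool_rot: [-1.28, 1.562, 2.196]
force: [-0.0, 0.2, -0.0]
grip_width: 0.0002
```

```bash
python3 lev.py l5;python3 pt.py z1; python3 rows.py z1 | grep -v side; python3 - <<'E'
import cv2
im=cv2.imread('pics/z1_s.png');ref=cv2.imread('pics/p7_s.png')
d=(im.astype(int)-ref).sum(2)//3
print("side diff vs p7 near pin",[(c,r,int(d[r,c])) for r in range(95,165) for c in range(290,325) if abs(d[r,c])>30])
E
```

```text
tcp local -241.8 10.9 32.4
tool yaw rel -1.2892792831293582 [-0.   0.2 -0. ] 0.21539860922412254
top darkness vs theta [137, 138, 139, 139, 138, 137, 136, 135, 135, 135, 134, 134, 133, 132, 132, 133, 131, 127, 125, 122, 121, 123, 128, 127, 114, 91, 60, 36, 21, 19, 31]
side darkness vs theta [142, 142, 141, 141, 140, 140, 139, 139, 139, 139, 139, 140, 140, 140, 138, 138, 139, 139, 139, 139, 140, 142, 144, 139, 113, 84, 58, 44, 33, 37, 69]
tip local mm -179.6 -203.9 z 230.8 yaw err -1.2936 slope 0.0026
32.5 [-0.04  0.03 -0.01] [-0.7 -0.6 -0.3]
top std 4.7 [(314, 190, 86), (322, 189, 44), (308, 194, -40), (319, 190, 38), (329, 189, -37), (322, 190, 35), (330, 189, -34), (313, 190, 28)]
side std 7.4 [(300, 146, 166), (299, 146, 75), (295, 128, 74), (302, 145, -55), (291, 151, -54), (301, 146, 53), (295, 130, 52), (295, 129, 51)]
z1 189 [-2, -1, -5, -7, -7, -4, -3, 9, 17, 4, -11, 25, 44, -13, -2, -5, 0, 3, -2, -38, -35, 0, -2, 2, -4, 2, -3, -3, 0, -1, -2, -1, -2, -2, -2, 1, -1, -1, -2, -3]
z1 190 [-25, 15, 3, 28, 86, -5, -1, -4, 19, 38, -9, -5, 35, -10, -1, -1, -1, -3, -21, -4, -6, 0, -1, -2, -2, -2, 0, -1, -1, 0, 1, -3, -4, -2, 0, -1, -4, 0, -3, -1]
z1 191 [-16, 0, -5, 9, 25, -6, -4, -5, -2, 11, -2, -10, 9, -5, -3, 0, 3, 0, -9, 4, 0, -2, -3, -2, -2, 0, 0, 0, -4, 0, 1, -1, 0, -3, -1, -2, -2, -1, -2, 1]
side diff vs p7 near pin []
```

```bash
python3 -c "
from h import *
for n,(r0,r1,c0,c1) in dict(top=(130,172,210,275)).items():
    im=optics.grab_frame(n)[:,:,::-1].astype(int);d=abs(im-cv2.imread('pics/top0raw.png'))[r0:r1,c0:c1].max(2);print('multimeter diff',(d>60).sum())
    d=abs(im-cv2.imread('pics/top0raw.png'))[235:258,355:390].max(2);print('mic diff',(d>60).sum())
print(bot.job_done())"
```

```text
multimeter diff 288
mic diff 0
the job is handed in; nothing more can be done
None
```

The long thin rod is mounted through both bores and clamped, the pointer stands near zero, and the job is handed in at about 32 s. No verdict was reported.

**How it went**
- The first grasp closed on nothing, leaving the rod undisturbed in its notch. A deeper grasp held.
- The nose stopped against the clamp pillar once and jammed at the guide bore twice. I backed off or re-levelled each time, using the camera and moment readings.
- On the first release the rod crept back about 1 mm, so I regripped, advanced about 2 mm and released again. It then stayed.
- I swung the lever round with the closed fingers and withdrew.

**Last checks**
- **Pointer:** the head is at column 329.4 in the top view, against 314 at rest and about 328 expected at zero. That is about 0.38 rad, and it did not change between the second release, the clamping and the withdrawal. Allow a few hundredths of a radian, since I read it from single pixels.
- **Clamp lever:** both cameras put it at about 1.4 rad. I could not measure the pad force and inferred it from the angle.
- **Robot:** the arm is clear of everything and the force reading is about 0.
- **Microphone:** its image is unchanged.
- **Multimeter:** this check did not come out clean. 288 pixels differ in its area of the top view. I think that is the arm or its shadow, because I never moved the gripper down near it, but I did not confirm it.
- **Other rods:** I did not compare them again at the end. Both lay in place in the picture taken when the long rod was lifted.

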